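Set a slide on its mark with the backlash taken up, then lock it

ROBOT

A 6-joint arm with a two-finger parallel gripper is mounted at the origin on the work surface. World frame = base frame: x ahead of the robot, y to its left, z up, the work surface at z = 0. Lengths are in m, angles in rad, forces in N, time in s.
With the tool pointing down it reaches from about 0.3 to 0.75 m from the base axis. Payload 8.5 kg.
Tool frame: the origin (TCP) lies at the very end of the fingers, on their centre line; the grasp point (between the pads) lies env.tcp_to_grasp behind it (env.tcp_to_grasp is the distance from the TCP to the grasp point, in m); x points along the fingers, z is the direction in which the jaws open and shut, and the axes are right-handed (so a half turn about x gives the same grasp; the last joint's range is limited). The gripper opens to 85 mm and grips with 20 to 120 N. Pads are 22 mm wide; open, the fingers measure 114 mm over their backs; the gripper's body (76 mm by 85 mm) begins 54 mm behind the grasp point. The pads swing forward as they close: fully open they stand 13 mm farther back than shut.
Start: joints at [-1.318, 0.381, 1.297, -0, 1.464, -0.215], TCP at [0.248, -0.491, 0.231] pointing down, gripper open.
Joint ranges: [-3.11, 3.11], [-0.89, 2.33], [0.22, 2.48], [-1.42, 4.56], [0.17, 2.85], [-2.88, 2.88]. Speed limits (rad/s): [2.39, 2.39, 3.14, 3.14, 3.14, 3.14].

INTERFACE

Orientations are given as a rotation vector (axis times angle).
In Python, from station import env gives the robot as it stands.
- The arm moves only by the tool apply_moves, never from a script. Its argument "series" is a list of rows, each a list of 7 numbers: the shift along the tool's x, y, z in mm, then the turn, a rotation vector about the tool's x, y, z in rad, then the closure, from 0 (fully open) to 1 (shut). A call has 1 to 8 rows; each row shifts and turns the pose as measured when the row begins, along the tool's axes as they then stand; what a row does not reach is not made up. A row lasts 1/8 s, in which the tool goes at most 62.5 mm and 10.7 degrees, less where a joint would pass 70% of its speed; a pose out of reach is approached as far as the arm can. A call is refused whole if a number of a shift passes 62.5 or a number of a turn 0.188, either way. A call with a gripper value outside its range is refused whole. The fingers move at their own pace and stop on an object; "newtons" is the grip in N (left out, the last holds). Time passes only in rows, so rows that do not move let the fingers close. It gives the time, the measured TCP pose, the force and the opening at its end, in the units of the state.
- env.observe(): the state, without advancing time (a new reading comes with each control period).
- env.snapshot(name): name is "scene" or "side" or "wrist"; returns the picture (384x512x3 uint8, red, green, blue); there is no depth.
- env.camera_model(name): a dict with "K" (3x3 intrinsics, pixels), "camera_from_world" (4x4, takes a point from world to camera coordinates). Camera axes: x right, y up, looking along -z (the intrinsics and any distortion apply to the point x, -y, -z); pixel columns grow to the right and rows downward; lengths in m; the calibration is good to about 2 mm. The wrist camera is an equidistant fisheye: a pixel r from the principal point sees the ray r / f radians off the axis. A picture is of the moment at which its call begins: read the wrist's pose just before it. camera_model takes no time and is no camera call; for the wrist camera it gives the pose at the moment of the call.
- env.close_job(): hands the job in, once; it reports no verdict.
The state is a dict: "clock": time; "joint_pos": joint angles; "joint_velocities": joint speeds; "tau": joint torques, N m; "position": TCP position; "eef_rot": TCP orientation; "wrist_force": force on the tool from outside, world axes, zero at the start; "moment": the same for the moment, N m; "width": finger opening in m.
Only numpy, scipy, OpenCV 4.12 (cv2) and the standard library are available. Lean on these libraries where they do the work, as an engineer would, in place of code of your own. Each camera call takes 0.05 s, during which the arm holds its last target.

TASK

Turn the handwheel anticlockwise until its white line is about an eighth of a turn past the white mark on the console, then come back clockwise and stop with line on mark, so that the play is taken up and the slide too stands on its mark. Then lock the slide with the T-head key from the wooden holder: lower it through the slide's slot, head lengthwise, until its collar is down on the slide, give it a quarter turn and let go. Keep the slide on its mark, and leave the cup, tin, wrench and hammer where they are.

Things in the scene. Friction and masses are not known exactly. Their poses are not given: they have to be found in the camera images.
- wheel_axis (a point): Fixed point on the handwheel's axis, at the wheel's front face. z: out of the face along the axis, 35 deg from vertical, leaning away from the slide; x: to the white mark on the console plate (61 to 79 mm from the axis); y: down the slope. Solid steel disc 116 mm across, 14 mm thick; a 34 mm hub stands 12 mm out of the face.
- console: Dark sloping plate behind the wheel, 160 x 150 x 12 mm; origin at the centre of its top, 20 mm behind the wheel's face. Same axes as wheel_axis.
- line (a point): Outer end of the white radial line on the wheel's face, 55 mm from its axis. With q the wheel's angle, clockwise seen facing it from line-on-mark, it lies at x = 55 cos q, y = -55 sin q mm in wheel_axis axes; q starts at 0.5 to 2.2 rad, stops at -1.7 and 2.7. Turning takes 1 to 4 N at the handle; it stays where left. 1 rad drives the slide 12 mm; each reversal has 0.35 rad (20 deg) of dead play.
- handle (a point): Centre of the crank handle: black knob, 50 mm long, 24 mm thick, parallel to the wheel's axis, 45 mm from it, opposite the white line; spins freely on its pin. It spans 8 to 58 mm out from the wheel's face (centre 33). At wheel angle q the centre is at x = -45 cos q, y = 45 sin q mm in the wheel_axis frame. This frame turns with the wheel; z out along the handle.
- slide (a joint): Slide position on the bed (m): 0 on its mark, the white pointer on its far edge at the longest line of the bed's scale; positive is away from the wheel. With the play taken up clockwise it is 0.012 x the wheel angle; after anticlockwise turning 0.0042 more. About 8 N of friction holds it; a harder push moves it within the play.
- slot (a point): Centre of the slot in the slide, at the plate's top (75 mm above the bench); moves with the slide. y along travel and slot, away from the wheel; z up. Slot 46 x 16 mm through a 10 mm plate; under it the bed's T-slot, 16 mm wide, whose lips end 20 mm below the plate's top, then a channel 60 mm wide down to 53 mm.
- stop (a point): Centre of the top of a dark stop block, 80 x 30 x 45 mm, that stands on the sliding steel plate (120 mm in x by 160 mm in y, edge 60 mm from the slot's centre on the wheel's side); the block spans 68 to 98 mm from the slot's centre on its +y side; a 24 mm bar runs through it along y. Axes as slot.
- key_grip (a point): Centre of the flat grip of the upright steel T-head key. z up the key; x along the grip and the T-head, which are parallel. Grip 46 (x) x 14 (y) x 46 mm high. Below this point: 34 mm collar at 23 to 29 mm, 11 mm shank, T-head 40 (x) x 12 x 10 mm at 52 to 62 mm. About 0.3 kg. Collar resting on the slide: this point is 29 mm above the slot point and the head 3 mm under the lips.
- key_block: Wooden holder of the key, 90 x 60 x 40 mm, fixed, with a slot 47 x 19 mm along its x; the key stands in it, collar on its top. Origin at the centre of its underside. It stands in one of three places, cup and tin in the others.
- gauge_top (a point): Top of a fixed gauge post, 16 mm thick, 150 mm above the bench, at the edge of the bed between wheel and slide, on the robot's side; an arm near its top carries a 40 mm round gauge, centred 45 mm from the post across the bed (its -x), top 146 mm above the bench. An obstacle; not to be used.
- cup: Bystander: open steel cup, 76 mm across, 90 mm high; origin at its underside.
- tin: Bystander: dark closed tin, 70 mm across, 100 mm high; origin at its underside.
- wrench: Bystander: wrench, 190 mm long, lying on the bench beyond the wheel.
- hammer: Bystander: hammer, 260 mm long, lying behind the slide unit.
Things that resemble listed ones, but are neither listed nor needed, are in the scene too. Leave any turquoise or yellow look-alike of the part that bears key_grip alone.

How it is judged:
By the outcome, as a careful person would: the job done as asked, in the order asked, and still so for the second after the job is handed in, with the robot touching nothing.
It also fails if it takes over 67 s, if anything falls off the work surface, if the arm or the gripper's body presses on something with over 40 N, if the wrist force passes 120 N, or if a joint passes its speed limit or range.

## Working session

There is one attempt and no reset: what is moved stays moved. The work goes in short steps, Python scripts to look and compute and a tool call to move; the robot and the scene stay as the last step left them, time stands still between calls to the robot, and variables do not carry over. Pictures are saved under pics/ and viewed, and the job is handed in when it is done.

Besides the shell and the picture viewer there is one more tool, called after "Emit:" by a JSON object that holds its "name" and its "arguments", one argument or row to a line. apply_moves: Moves the arm, as the interface text tells. Its arguments: {"type":"object","properties":{"series":{"type":"array"},"newtons":{"type":"number"}},"required":["series"]}

```bash
ls; mkdir -p pics; python3 - <<'E'
from station import env
import cv2
print(env.observe(), env.tcp_to_grasp)
for n in ["scene","side","wrist"]:
    m=env.camera_model(n); print(n,m)
    im=env.snapshot(n); cv2.imwrite(f"pics/{n}0.png",im[:,:,::-1])
E
```

```text
pics
{'clock': 0.0, 'joint_pos': array([-1.31831324e+00,  3.81175603e-01,  1.29825259e+00, -6.81288232e-06,
        1.46358416e+00, -2.15295105e-01]), 'joint_velocities': array([ 0.00142131, -0.00044361, -0.00089987, -0.00085577,  0.00042414,
        0.00042077]), 'tau': array([ 8.25122679e-04, -4.48456585e+01, -2.31274420e+01, -1.32171099e-04,
        4.73827065e-03, -9.45185775e-06]), 'position': array([ 0.24792225, -0.49062923,  0.23072548]), 'eef_rot': array([ 0.85904991,  1.39594999, -0.85744444]), 'wrist_force': array([ 0.02292562, -0.65209127, -0.30650414]), 'moment': array([-0.01905478, -0.00931613, -0.00326049]), 'width': 0.08538573560064137} 0.0187
scene {'K': array([[451.26514691,   0.        , 255.75444168],
       [  0.        , 451.26514691, 191.53488197],
       [  0.        ,   0.        ,   1.        ]]), 'camera_from_world': array([[-0.8610275 ,  0.50843981,  0.01098206,  0.41703542],
       [-0.36499906, -0.63286375,  0.68283173,  0.13608126],
       [ 0.35412898,  0.58392845,  0.73049314, -1.79680029],
       [ 0.        ,  0.        ,  0.        ,  1.        ]])}
[... 167 characters left out ...]
'camera_from_world': array([[-0.87659286, -0.48122844, -0.00203525,  0.46526313],
       [ 0.23547746, -0.43262011,  0.87028168, -0.21331793],
       [-0.41968478,  0.76240345,  0.49255016, -0.9348572 ],
       [ 0.        ,  0.        ,  0.        ,  1.        ]])}
wrist {'K': array([[297.31863964,   0.        , 255.92958464],
       [  0.        , 297.31863964, 193.31136812],
       [  0.        ,   0.        ,   1.        ]]), 'camera_from_world': array([[ 0.45017043, -0.89294095, -0.00174333, -0.5484398 ],
       [ 0.85683804,  0.43251728, -0.28063746,  0.03585508],
       [ 0.2513467 ,  0.12484094,  0.95981226, -0.3793023 ],
       [ 0.        ,  0.        ,  0.        ,  1.        ]])}
```

View pics/scene0.png

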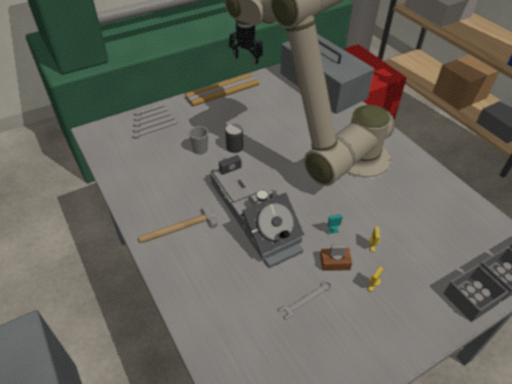

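View pics/side0.png

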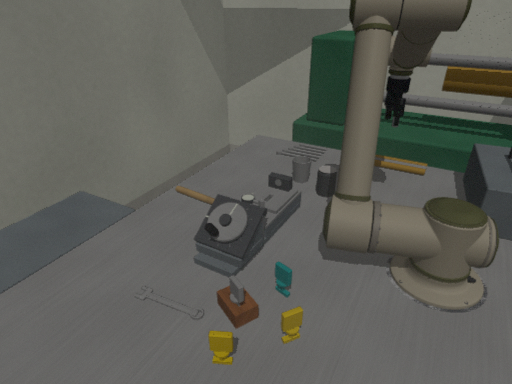

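View pics/wrist0.png

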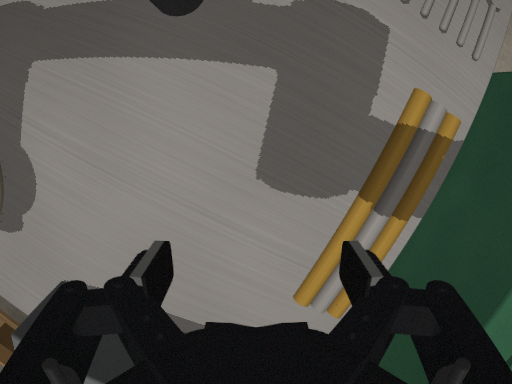

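Scene camera: the handwheel is at about (275,221), the slide plate at (240,183), the wooden holder with the steel key at (337,258), the turquoise look-alike at (335,222), and the yellow ones at (375,238) and (376,280). The cup (200,140) and tin (234,138) stand near the slide. The hammer is at (180,227) and the wrench at (305,298).

```bash
python3 - <<'E'
import cv2
a=cv2.imread("pics/scene0.png"); b=cv2.imread("pics/side0.png")
def crop(im,x0,y0,w,h,s,n): cv2.imwrite(n,cv2.resize(im[y0:y0+h,x0:x0+w],None,fx=s,fy=s,interpolation=cv2.INTER_CUBIC))
crop(a,205,145,110,120,5,"pics/c1.png")
crop(b,190,165,115,110,5,"pics/c2.png")
crop(a,310,205,80,90,6,"pics/c3.png")
crop(b,200,255,115,115,5,"pics/c4.png")
E
```

```text
(no output)
```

View pics/c1.png

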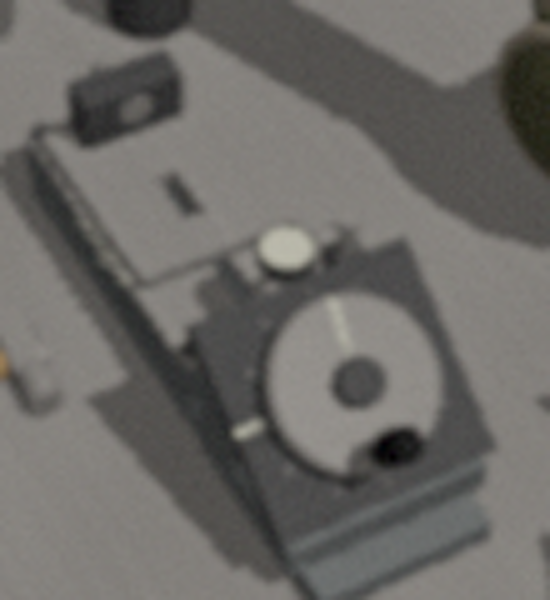

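View pics/c2.png

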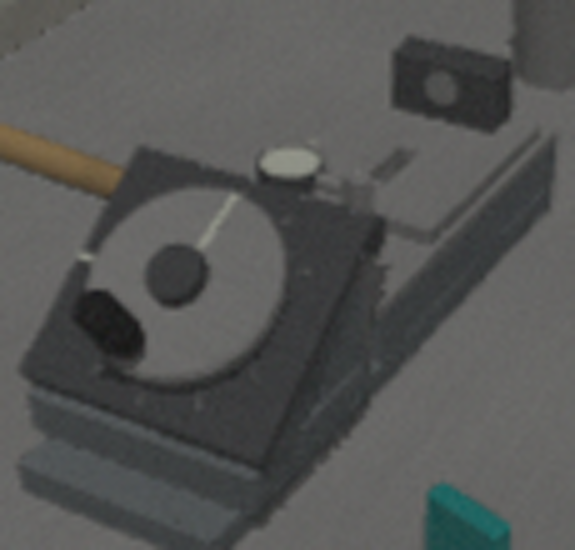

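View pics/c3.png

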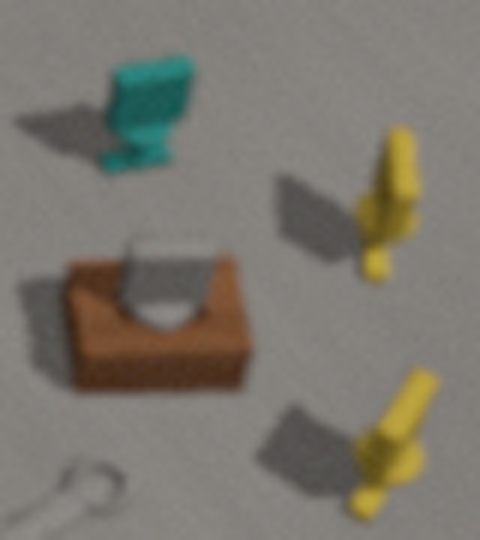

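View pics/c4.png

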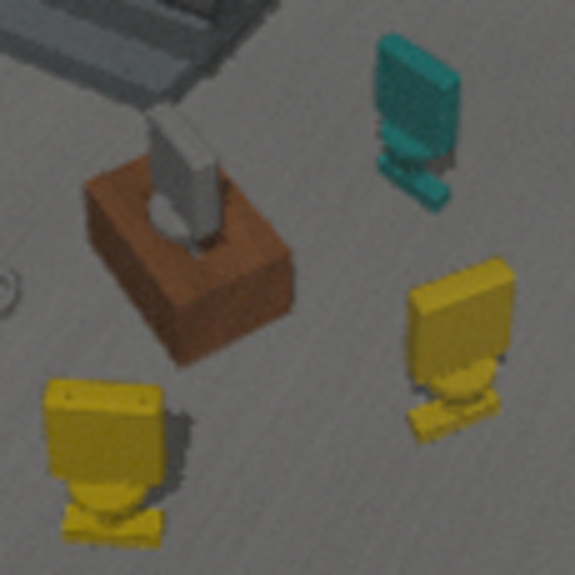

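Steel key: side view (237,292), scene (338,250), standing in the wooden block. Possible mix-ups are turquoise (335,222) and yellow (375,238) and (376,280), none of which are in the holder. The crops confirm the grey key in the block. Next I fit the geometry.

```bash
cat > geo.py <<'E'
import numpy as np, pickle
from scipy.spatial.transform import Rotation as R
from scipy.optimize import least_squares
CAM={"scene":(451.26514691,255.75444168,191.53488197,np.array([[-0.8610275 ,0.50843981,0.01098206,0.41703542],[-0.36499906,-0.63286375,0.68283173,0.13608126],[0.35412898,0.58392845,0.73049314,-1.79680029]])),
"side":(352.29222889,258.80250775,196.27997925,np.array([[-0.87659286,-0.48122844,-0.00203525,0.46526313],[0.23547746,-0.43262011,0.87028168,-0.21331793],[-0.41968478,0.76240345,0.49255016,-0.9348572]]))}
def proj(c,P):
    f,cx,cy,T=CAM[c]; p=T[:,:3]@np.asarray(P)+T[:,3]
    return np.array([cx+f*p[0]/-p[2], cy-f*p[1]/-p[2]])
def wheelR(yaw): # slot y direction = (cos yaw, sin yaw)
    sy=np.array([np.cos(yaw),np.sin(yaw),0]); up=np.array([0,0,1.]); sx=np.cross(sy,up)
    s,c=np.sin(np.radians(35)),np.cos(np.radians(35))
    return np.stack([-sx,-c*sy-s*up,-s*sy+c*up],1), np.stack([sx,sy,up],1)
E
cat > fit1.py <<'E'
from geo import *
c1=lambda u,v:(205+u/5-.4,145+v/5-.4)
c2=lambda u,v:(190+u/5-.4,165+v/5-.4)
obs=[]
def w(c,p,l): obs.append((c,'w',p,l))
def s(c,p,l): obs.append((c,'s',p,l))
for (u,v),l in [((195,325),(80,-75,-20)),((408,240),(-80,-75,-20)),((495,447),(-80,75,-20)),((290,550),(80,75,-20)),((358,382),(0,0,12)),((234,436),(79,0,-20)),((262,424),(61,0,-20))]:
    w('scene',c1(u,v),l)
for (u,v),l in [((145,150),(80,-75,-20)),((383,218),(-80,-75,-20)),((265,470),(-80,75,-20)),((22,370),(80,75,-20)),((177,275),(0,0,12)),((78,255),(79,0,-20)),((95,261),(61,0,-20))]:
    w('side',c2(u,v),l)
# slot centre, slide corners
s('scene',c1(182,194),(0,0,0)); s('side',c2(392,165),(0,0,0))
s('scene',c1(148,283),(-60,-60,0)); s('scene',c1(40,130),(-60,100,0))
s('side',c2(430,238),(60,-60,0))
def res(p,full=False):
    Rw,Rs=wheelR(p[3]); r=[]
    for c,k,px,l in obs:
        l=np.array(l)/1000
        P=p[:3]+Rw@l if k=='w' else np.array([p[4],p[5],.075])+Rs@l
        r.append(proj(c,P)-px)
    return np.array(r) if full else np.ravel(r)
best=None
for y0 in np.arange(0,6.28,.8):
    o=least_squares(res,[.3,.3,.15,y0,.2,.1],loss='soft_l1')
    if best is None or o.cost<best.cost: best=o
p=best.x; print(best.cost,p); 
for o,e in zip(obs,res(p,True)): print(o[0],o[1],o[3],e.round(1))
Rw,Rs=wheelR(p[3])
print('slot rel wheel in slot frame',Rs.T@(np.array([p[4],p[5],.075])-p[:3]))
# line end -> q
for c,px in [('scene',c1(331,300)),('side',c2(236,196))]:
    o=least_squares(lambda q: proj(c,p[:3]+Rw@np.array([.055*np.cos(q[0]),-.055*np.sin(q[0]),0]))-px,[1.4]); print('q',c,o.x,o.fun)
for c,px in [('scene',c1(397,443)),('side',c2(96,307))]: 
    o=least_squares(lambda q: proj(c,p[:3]+Rw@np.array([-.045*np.cos(q[0]),.045*np.sin(q[0]),.058]))-px,[1.4]); print('q handle',c,o.x,o.fun)
pickle.dump(p,open('p.pkl','wb'))
# key: block top corners etc
d1=lambda u,v:(310+u/6-.4,205+v/6-.4); d2=lambda u,v:(200+u/5-.4,255+v/5-.4)
ob=[('side',d2(85,187),(45,1,40)),]
E
python3 fit1.py
```

```text
9.365379905256493 [ 0.52517147  0.19038794  0.12091451  4.68497216  0.51944845 -0.04559842]
scene w (80, -75, -20) [-1.3 -0. ]
scene w (-80, -75, -20) [-0.2 -0.9]
scene w (-80, 75, -20) [0.8 0.5]
scene w (80, 75, -20) [-1.5 -0.4]
scene w (0, 0, 12) [ 1.  -0.1]
scene w (79, 0, -20) [ 0.5 -0.1]
scene w (61, 0, -20) [-0.   0.1]
side w (80, -75, -20) [-0.7 -0.8]
side w (-80, -75, -20) [-0.5 -0. ]
side w (-80, 75, -20) [-0.5 -0.4]
side w (80, 75, -20) [-0.5  0.9]
side w (0, 0, 12) [-0.1 -0.4]
side w (79, 0, -20) [1.1 0.6]
side w (61, 0, -20) [2.8 1.1]
scene s (0, 0, 0) [-0.2  0.6]
side s (0, 0, 0) [0.5 0.5]
scene s (-60, -60, 0) [-0.9  0. ]
scene s (-60, 100, 0) [0.5 1.5]
side s (60, -60, 0) [ 0.6 -0.8]
slot rel wheel in slot frame [-0.00074831  0.23605456 -0.04591451]
q scene [1.68838534] [0.00988802 0.03618067]
q side [1.64826188] [-0.10186863  0.25258537]
q handle scene [1.87407506] [0.06071034 0.65942231]
q handle side [1.68881538] [-0.23724524  0.45491252]
```

```bash
cat > fit2.py <<'E'
from geo import *
d1=lambda u,v:(310+u/6-.4,205+v/6-.4); d2=lambda u,v:(200+u/5-.4,255+v/5-.4)
ob=[('scene',d1(70,262),(45,30,40)),('scene',d1(237,258),(-45,30,40)),('scene',d1(250,352),(-45,-30,40)),('scene',d1(80,352),(45,-30,40)),('scene',d1(78,392),(45,-30,0)),('scene',d1(242,390),(-45,-30,0)),
('scene',d1(131,240),(23,7,92)),('scene',d1(217,242),(-23,7,92))]
# side
sd=[(85,187,40),(293,255,40),(180,308,40),(180,367,0),(293,312,0)]
lab=[(45,-30),(-45,30),(-45,-30),(-45,-30),(-45,30)]
def run(lab):
    o2=ob+[('side',d2(u,v),(a,b,z)) for (u,v,z),(a,b) in zip(sd,lab)]
    def res(p,full=False):
        Rz=R.from_euler('z',p[2]).as_matrix()
        r=np.array([proj(c,np.array([p[0],p[1],0])+Rz@(np.array(l)/1000))-px for c,px,l in o2])
        return r if full else r.ravel()
    best=None
    for y in np.arange(0,6.3,.7):
        o=least_squares(res,[.4,.35,y],loss='soft_l1')
        if best is None or o.cost<best.cost: best=o
    return best,res,o2
import itertools
bb=None
for lb in [lab,[(45,30),(-45,-30),(45,-30),(45,-30),(-45,-30)],[(-45,30),(45,-30),(-45,-30),(-45,-30),(45,-30)],[(45,-30),(-45,30),(45,30),(45,30),(-45,30)],[(-45,-30),(45,30),(45,-30),(45,-30),(45,30)]]:
    b,res,o2=run(lb)
    if bb is None or b.cost<bb[0].cost: bb=(b,res,o2)
b,res,o2=bb
print(b.cost,b.x)
for o,e in zip(o2,res(b.x,True)): print(o[0],o[2],e.round(1))
for c,(u,v) in [('side',d2(182,135)),('scene',d1(174,241))]: pass
np.save('key.npy',b.x)
E
python3 fit2.py
```

```text
151.4063699712641 [ 0.3975871   0.34843324 -1.64897363]
scene (45, 30, 40) [-1.2  0.2]
scene (-45, 30, 40) [-13.6  22.5]
scene (-45, -30, 40) [ 0.5 -0.3]
scene (45, -30, 40) [ 13.  -21.3]
scene (45, -30, 0) [ 11.6 -20.7]
scene (-45, -30, 0) [-0.2  0.5]
scene (23, 7, 92) [ 0.7 -3.4]
scene (-23, 7, 92) [-5.4  7.3]
side (-45, 30, 40) [-2.3 12.9]
side (45, -30, 40) [  0.1 -14.3]
side (-45, -30, 40) [0.  0.2]
side (-45, -30, 0) [0.6 0.9]
side (45, -30, 0) [  0.1 -13.6]
```

```bash
python3 - <<'E'
s=open('fit2.py').read()
import re
s=s[:s.index("ob=[")]+'''ob=[('scene',d1(70,262),(-45,30,40)),('scene',d1(237,258),(45,30,40)),('scene',d1(250,352),(45,-30,40)),('scene',d1(80,352),(-45,-30,40)),('scene',d1(78,392),(-45,-30,0)),('scene',d1(242,390),(45,-30,0)),
('scene',d1(131,240),(-23,7,92)),('scene',d1(217,242),(23,7,92))]
'''+s[s.index("# side"):]
i=s.index("for lb in ["); j=s.index("]:",i)
s=s[:i]+"for lb in [[(-45,-30),(45,30),(45,-30),(45,-30),(45,30)],[(45,30),(-45,-30),(-45,30),(-45,30),(-45,-30)"+s[j:]
open('fit2.py','w').write(s)
E
python3 fit2.py
```

```text
File "fit2.py", line 21
    for lb in [[(-45,-30),(45,30),(45,-30),(45,-30),(45,30)],[(45,30),(-45,-30),(-45,30),(-45,30),(-45,-30)]:
                                                                                                            ^
SyntaxError: invalid syntax
```

```bash
sed -i 's/(-45,30),(-45,-30)\]:/(-45,30),(-45,-30)]]:/' fit2.py; python3 fit2.py
```

```text
4.062692059903439 [0.39639344 0.34873741 2.63748647]
scene (-45, 30, 40) [-0.6 -0.2]
scene (45, 30, 40) [-0.4 -0. ]
scene (45, -30, 40) [0.7 0. ]
scene (-45, -30, 40) [0.2 0.5]
scene (-45, -30, 0) [-1.  1.]
scene (45, -30, 0) [-0.1  0.8]
scene (-23, 7, 92) [-0.7 -0.6]
scene (23, 7, 92) [-0.2 -1.2]
side (-45, -30, 40) [ 0.2 -0.6]
side (45, 30, 40) [ 0.3 -0.2]
side (45, -30, 40) [-0.3  0.5]
side (45, -30, 0) [0.3 1.2]
side (45, 30, 0) [0.3 0.8]
```

```bash
cat > h.py <<'E'
from geo import *
from station import env
p=np.load('p.pkl',allow_pickle=True); Rw,Rs=wheelR(p[3]); W=p[:3]
def cur():
    s=env.observe(); return s['position'],R.from_rotvec(s['eef_rot']).as_matrix(),s
def rows(Pt,Rt,n,P=None,Rc=None,grip=0.0):
    """n equal rows from current to target; straight TCP path"""
    if P is None: P,Rc,_=cur()
    dv=R.from_matrix(Rc.T@Rt).as_rotvec()
    step=(np.asarray(Pt)-P)/n; out=[]
    for i in range(n):
        Ri=Rc@R.from_rotvec(dv*i/n).as_matrix()
        out.append(list((Ri.T@step*1000).round(1))+list((dv/n).round(3))+[grip])
    for o in out: print([float(x) for x in o])
def st():
    P,Rc,s=cur(); print('t',round(s['clock'],2),'P',P.round(4),'j',s['joint_pos'].round(3),'F',s['wrist_force'].round(1),'M',s['moment'].round(2),'w',round(s['width'],4)); return P,Rc
def toolR(xdir,zdir):
    x=xdir/np.linalg.norm(xdir); z=zdir-x*(zdir@x); z/=np.linalg.norm(z); return np.stack([x,np.cross(z,x),z],1)
E
python3 - <<'E'
from h import *
P,Rc=st(); print(Rc.round(3)); print('Rw',Rw.round(3))
for n in ('scene','side'):
    T=CAM[n][3]; print(n,'cam at',-T[:,:3].T@T[:,3])
m=env.camera_model('wrist')['camera_from_world']; T=m[:3]; C=-T[:,:3].T@T[:,3]; print('wrist cam in tool',Rc.T@(C-P), 'view dir',Rc.T@(-T[2,:3]),'up',Rc.T@T[1,:3])
# gauge
c1=lambda u,v:np.array((205+u/5-.4,145+v/5-.4)); c2=lambda u,v:np.array((190+u/5-.4,165+v/5-.4))
o=least_squares(lambda q: np.r_[proj('scene',[q[0],q[1],.146])-c1(287,247), proj('side',[q[0],q[1],.146])-c2(290,163)],[.5,.1])
print('gauge',o.x,o.fun, 'slot frame rel wheel',Rs.T@(np.r_[o.x,.146]-W))
E
```

```text
t 0.15 P [ 0.2479 -0.4907  0.2309] j [-1.318  0.381  1.298 -0.     1.464 -0.215] F [-0.1 -0.4  0.4] M [ 0.02 -0.02 -0.07] w 0.0854
[[-0.     0.893  0.451]
 [ 0.001  0.451 -0.893]
 [-1.     0.    -0.001]]
Rw [[ 1.     0.022  0.016]
 [-0.027  0.819  0.573]
 [-0.    -0.574  0.819]]
scene cam at [1.04504755 0.9232863  1.21504978]
side cam at [0.06573256 0.84435058 0.64705768]
wrist cam in tool [-0.14236503  0.07155517 -0.00076682] view dir [ 9.59749432e-01 -2.80856854e-01 -6.75184196e-04] up [2.80857310e-01 9.59749269e-01 7.15578253e-04]
gauge [0.51677479 0.08936207] [-0.31639193  0.45085387  0.39425273  0.20396656] slot frame rel wheel [0.00562407 0.10121809 0.02508549]
```

```bash
python3 - <<'E'
from h import *
C=np.array([[0,0,-1],[0,1,0],[1,0,0]]).T.T # cols: tool x=local z, y=local y, z=-local x
C=np.stack([[0,0,1],[0,1,0],[-1,0,0]],1).astype(float)
s=env.observe()
j=s['joint_pos']
def ori(j): return (R.from_euler('z',j[0])*R.from_euler('y',j[1]+j[2])*R.from_euler('z',j[3])*R.from_euler('y',j[4])*R.from_euler('z',j[5])).as_matrix()@C
print((ori(j)-R.from_rotvec(s['eef_rot']).as_matrix()).round(3).tolist())
def wr(Rt,j1,p23):
    M=(R.from_euler('z',j1)*R.from_euler('y',p23)).as_matrix().T@Rt@C.T
    return R.from_matrix(M).as_euler('ZYZ')
for name,Rt in [('y=wx',toolR(-Rw[:,2],-Rw[:,1])),('y=-wx',toolR(-Rw[:,2],Rw[:,1])),('y=wy',toolR(-Rw[:,2],Rw[:,0])),('y=-wy',toolR(-Rw[:,2],-Rw[:,0]))]:
  for p23 in (1.3,1.6,1.9):
    for q in (1.66,-.8):
        Pt=W+Rw@np.array([-.045*np.cos(q),.045*np.sin(q),.019])-.25*Rt[:,0]
        print(name,p23,q,wr(Rt,np.arctan2(Pt[1],Pt[0]),p23).round(2))
E
```

```text
[[-0.0, 0.0, -0.0], [0.0, -0.0, -0.0], [-0.0, -0.0, -0.0]]
y=wx 1.3 1.66 [-0.58  2.16  1.97]
y=wx 1.3 -0.8 [-0.59  2.13  1.92]
y=wx 1.6 1.66 [-0.5   1.9   2.14]
y=wx 1.6 -0.8 [-0.52  1.87  2.09]
y=wx 1.9 1.66 [-0.48  1.63  2.28]
y=wx 1.9 -0.8 [-0.49  1.61  2.24]
y=-wx 1.3 1.66 [-0.58  2.16 -1.17]
y=-wx 1.3 -0.8 [-0.59  2.13 -1.22]
y=-wx 1.6 1.66 [-0.5  1.9 -1. ]
y=-wx 1.6 -0.8 [-0.52  1.87 -1.05]
y=-wx 1.9 1.66 [-0.48  1.63 -0.86]
y=-wx 1.9 -0.8 [-0.49  1.61 -0.9 ]
y=wy 1.3 1.66 [-0.58  2.16  0.4 ]
y=wy 1.3 -0.8 [-0.59  2.13  0.35]
y=wy 1.6 1.66 [-0.5   1.9   0.57]
y=wy 1.6 -0.8 [-0.52  1.87  0.52]
y=wy 1.9 1.66 [-0.48  1.63  0.71]
y=wy 1.9 -0.8 [-0.49  1.61  0.67]
y=-wy 1.3 1.66 [-0.58  2.16 -2.74]
y=-wy 1.3 -0.8 [-0.59  2.13 -2.79]
y=-wy 1.6 1.66 [-0.5   1.9  -2.57]
y=-wy 1.6 -0.8 [-0.52  1.87 -2.62]
y=-wy 1.9 1.66 [-0.48  1.63 -2.43]
y=-wy 1.9 -0.8 [-0.49  1.61 -2.47]
```

```bash
python3 - <<'E'
from h import *
Rt=toolR(-Rw[:,2],-Rw[:,1]); q=1.66
Pt=W+Rw@np.array([-.045*np.cos(q),.045*np.sin(q),.140]); print(Pt)
P,Rc=st(); print(np.linalg.norm(R.from_matrix(Rc.T@Rt).as_rotvec()))
rows(Pt,Rt,15)
E
```

```text
[0.53238661 0.30725005 0.20988748]
t 0.15 P [ 0.2479 -0.4907  0.2309] j [-1.318  0.381  1.298 -0.     1.464 -0.215] F [-0.1 -0.4  0.4] M [ 0.02 -0.02 -0.07] w 0.0854
0.782358556143511
[1.4, 40.9, -38.9, 0.032, -0.04, -0.01, 0.0]
[-0.5, 39.7, -40.2, 0.032, -0.04, -0.01, 0.0]
[-2.6, 38.3, -41.4, 0.032, -0.04, -0.01, 0.0]
[-4.6, 37.0, -42.5, 0.032, -0.04, -0.01, 0.0]
[-6.7, 35.5, -43.4, 0.032, -0.04, -0.01, 0.0]
[-8.8, 34.0, -44.2, 0.032, -0.04, -0.01, 0.0]
[-10.9, 32.5, -44.9, 0.032, -0.04, -0.01, 0.0]
[-13.0, 31.0, -45.4, 0.032, -0.04, -0.01, 0.0]
[-15.2, 29.4, -45.8, 0.032, -0.04, -0.01, 0.0]
[-17.3, 27.7, -46.1, 0.032, -0.04, -0.01, 0.0]
[-19.4, 26.1, -46.2, 0.032, -0.04, -0.01, 0.0]
[-21.5, 24.4, -46.2, 0.032, -0.04, -0.01, 0.0]
[-23.6, 22.7, -46.1, 0.032, -0.04, -0.01, 0.0]
[-25.6, 21.0, -45.8, 0.032, -0.04, -0.01, 0.0]
[-27.7, 19.2, -45.3, 0.032, -0.04, -0.01, 0.0]
```

Emit:
{"name": "apply_moves", "arguments": {
  "series": [
    [1,41,-39,0.03,-0.04,-0.01,0],
    [-1,40,-40,0.03,-0.04,-0.01,0],
    [-3,38,-41,0.03,-0.04,-0.01,0],
    [-5,37,-42,0.03,-0.04,-0.01,0],
    [-7,36,-43,0.03,-0.04,-0.01,0],
    [-9,34,-44,0.03,-0.04,-0.01,0],
    [-11,33,-45,0.03,-0.04,-0.01,0],
    [-13,31,-45,0.03,-0.04,-0.01,0]
  ],
  "newtons": 30
}}

```text
clock: 1.15
position: [0.4027, -0.0571, 0.2196]
eef_rot: [0.814, 1.049, -1.2]
wrist_force: [0.5, -1.0, 0.5]
width: 0.0853
```

```bash
python3 - <<'E'
from h import *
Rt=toolR(-Rw[:,2],-Rw[:,1]); q=1.66
Pt=W+Rw@np.array([-.045*np.cos(q),.045*np.sin(q),.140]); print(Pt)
P,Rc=st()
rows(Pt,Rt,8)
E
```

```text
[0.53238661 0.30725005 0.20988748]
t 1.15 P [ 0.4027 -0.0571  0.2196] j [-0.231  0.132  1.732 -0.345  1.184  1.247] F [ 0.5 -1.   0.5] M [ 0.05 -0.06 -0.02] w 0.0853
[-13.3, 25.1, -39.1, 0.028, -0.034, -0.009, 0.0]
[-14.9, 23.8, -39.3, 0.028, -0.034, -0.009, 0.0]
[-16.4, 22.6, -39.5, 0.028, -0.034, -0.009, 0.0]
[-18.0, 21.4, -39.5, 0.028, -0.034, -0.009, 0.0]
[-19.5, 20.1, -39.4, 0.028, -0.034, -0.009, 0.0]
[-21.0, 18.8, -39.3, 0.028, -0.034, -0.009, 0.0]
[-22.5, 17.5, -39.1, 0.028, -0.034, -0.009, 0.0]
[-23.9, 16.2, -38.7, 0.028, -0.034, -0.009, 0.0]
```

Tracking is good.

Emit:
{"name": "apply_moves", "arguments": {
  "series": [
    [-13,25,-39,0.028,-0.034,-0.009,0],
    [-15,24,-39,0.028,-0.034,-0.009,0],
    [-16,23,-39.5,0.028,-0.034,-0.009,0],
    [-18,21,-39.5,0.028,-0.034,-0.009,0],
    [-20,20,-39.5,0.028,-0.034,-0.009,0.2],
    [-21,19,-39,0.028,-0.034,-0.009,0.35],
    [-22,17,-39,0.028,-0.034,-0.009,0.35],
    [-24,16,-39,0.028,-0.034,-0.009,0.35]
  ]
}}

```text
clock: 2.15
position: [0.5347, 0.3209, 0.2068]
eef_rot: [0.759, 0.723, -1.468]
wrist_force: [0.7, -1.0, 0.4]
width: 0.0559
```

```bash
python3 - <<'E'
from h import *
import cv2
P,Rc=st(); print('in wheel',(Rw.T@(P-W)*1000).round(1), R.from_matrix(Rc.T@toolR(-Rw[:,2],-Rw[:,1])).as_rotvec().round(3))
m=env.camera_model('wrist'); np.save('wc1.npy',m['camera_from_world'])
cv2.imwrite('pics/w1.png',env.snapshot('wrist')[:,:,::-1])
E
```

```text
t 2.15 P [0.5347 0.3209 0.2068] j [ 0.555  0.73   0.873 -0.538  1.867  2.088] F [ 0.7 -1.   0.4] M [0.24 0.01 0.05] w 0.0559
in wheel [  5.9  57.9 145.3] [-0.009  0.013 -0.003]
```

View pics/w1.png

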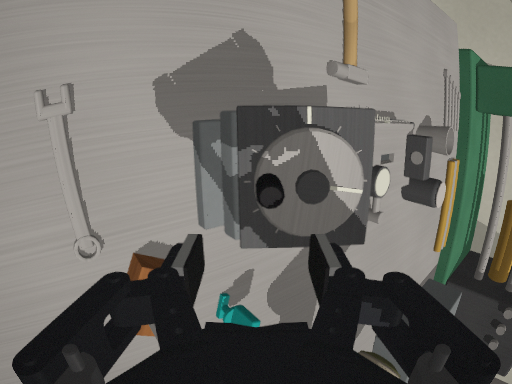

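```bash
python3 - <<'E'
import cv2
a=cv2.imread('pics/w1.png')
cv2.imwrite('pics/w1c.png',cv2.resize(a[95:260,220:400],None,fx=4,fy=4,interpolation=cv2.INTER_CUBIC))
E
cat >> geo.py <<'E'
def wproj(T,P):
    f,cx,cy=297.31863964,255.92958464,193.31136812
    q=T[:3,:3]@np.asarray(P)+T[:3,3]; x,y,z=q[0],-q[1],-q[2]
    r=np.hypot(x,y); th=np.arctan2(r,z)
    return np.array([cx+f*th*x/r,cy+f*th*y/r])
E
```

```text
(no output)
```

View pics/w1c.png

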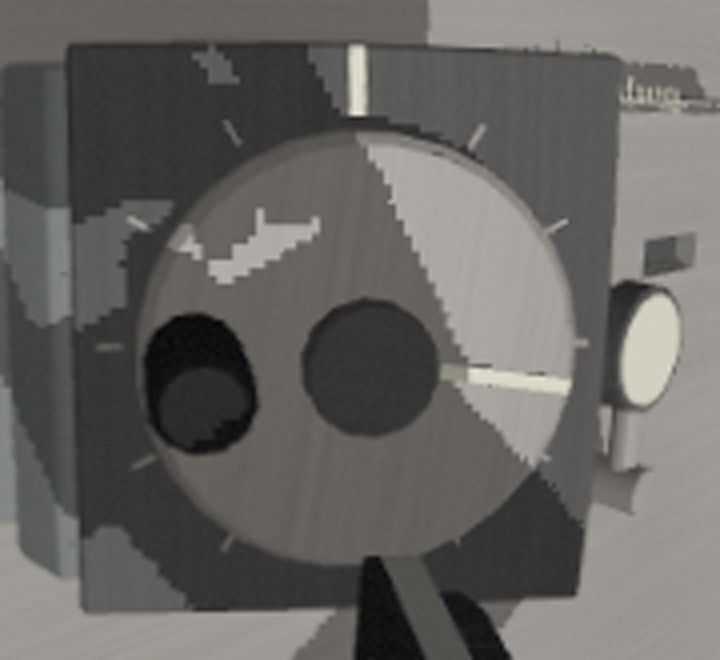

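```bash
cat > fit3.py <<'E'
import runpy, numpy as np
g=runpy.run_path('fit1.py'); 
from geo import *
obs=g['obs']; T1=np.load('wc1.npy')
e1=lambda u,v:np.array((220+(u+.5)/4-.5,95+(v+.5)/4-.5))
wo=[(e1(70,45),(80,75,-20)),(e1(622,57),(80,-75,-20)),(e1(578,596),(-80,-75,-20)),(e1(83,612),(-80,75,-20)),(e1(358,46),(79,0,-20)),(e1(358,116),(61,0,-20)),(e1(371,368),(0,0,12))]
def wres(W,Rw,q): 
    r=[wproj(T1,W+Rw@(np.array(l)/1000))-px for px,l in wo]
    r.append(wproj(T1,W+Rw@np.array([.055*np.cos(q),-.055*np.sin(q),0]))-e1(571,386))
    r.append(wproj(T1,W+Rw@np.array([-.045*np.cos(q),.045*np.sin(q),.058]))-e1(203,410))
    return np.array(r)
def full(p):
    Rw,Rs=wheelR(p[3]); r=[]
    for c,k,px,l in obs:
        l=np.array(l)/1000
        P=p[:3]+Rw@l if k=='w' else np.array([p[4],p[5],.075])+Rs@l
        r.append((proj(c,P)-px)*.7)
    return np.r_[np.ravel(r),wres(p[:3],Rw,p[6]).ravel()*1.5]
print('----')
o=least_squares(full,np.r_[g['p'],1.66],loss='soft_l1'); print(o.cost,o.x)
print(wres(o.x[:3],wheelR(o.x[3])[0],o.x[6]).round(1).tolist())
f=lambda p:wres(p[:3],wheelR(p[3])[0],p[4]).ravel()
o2=least_squares(f,[*g['p'][:4],1.66]); print('wrist only',o2.x,o2.cost, f(o2.x).round(1))
pickle.dump(o.x,open('p.pkl','wb'))
E
python3 fit3.py | sed -n '/----/,$p'
```

```text
----
11.459201199173616 [ 0.52619521  0.1898759   0.1194442   4.68544675  0.51937028 -0.04567591
  1.68941541]
[[-0.4, -0.3], [0.2, -0.0], [0.1, 0.2], [-0.1, 0.4], [-0.1, 0.5], [-0.2, 0.0], [1.0, 1.1], [-1.9, -0.9], [0.7, -0.4]]
wrist only [0.5263457  0.19015383 0.11975995 4.68546748 1.68994621] 3.965856274837368 [-0.4 -0.5  0.3 -0.2  0.2  0.2 -0.1  0.4 -0.   0.4 -0.2 -0.1  1.1  1.1
 -1.8 -0.9  0.7 -0.4]
```

```bash
python3 - <<'E'
from h import *
Rt=toolR(-Rw[:,2],-Rw[:,1]); q=1.685
P,Rc=st()
H=lambda z:W+Rw@np.array([-.045*np.cos(q),.045*np.sin(q),z])
print('in wheel',(Rw.T@(P-W)*1000).round(1))
rows(H(.085),Rt,2); print(); rows(H(.019),Rt,3,H(.085),Rt)
E
```

```text
t 2.2 P [0.5353 0.3256 0.2038] j [ 0.56   0.739  0.864 -0.537  1.87   2.089] F [-3.9 -0.5 -1.9] M [ 0.33  0.14 -0.1 ] w 0.0556
in wheel [  5.4  63.  147.1]
[31.2, -0.2, 8.7, -0.003, 0.007, -0.002, 0.0]
[31.1, -0.2, 8.9, -0.003, 0.007, -0.002, 0.0]

[22.0, 0.0, -0.0, 0.0, 0.0, 0.0, 0.0]
[22.0, 0.0, -0.0, 0.0, 0.0, 0.0, 0.0]
[22.0, 0.0, -0.0, 0.0, 0.0, 0.0, 0.0]
```

Emit:
{"name": "apply_moves", "arguments": {
  "series": [
    [31,0,9,-0.003,0.006,-0.002,0.35],
    [31,0,9,-0.003,0.006,-0.002,0.35],
    [0,0,0,0,0,0,0.35]
  ]
}}

```text
clock: 2.58
position: [0.5338, 0.2762, 0.1598]
eef_rot: [0.755, 0.742, -1.462]
wrist_force: [0.6, 0.4, 0.6]
width: 0.0554
```

```bash
python3 - <<'E'
from h import *
Rt=toolR(-Rw[:,2],-Rw[:,1]); q=1.685
P,Rc=st()
H=lambda z:W+Rw@np.array([-.045*np.cos(q),.045*np.sin(q),z])
print('in wheel',(Rw.T@(P-W)*1000).round(1))
rows(H(.019),Rt,3)
E
```

```text
t 2.58 P [0.5338 0.2762 0.1598] j [ 0.496  0.71   1.05  -0.527  1.701  2.106] F [0.6 0.4 0.6] M [0.26 0.01 0.02] w 0.0554
in wheel [ 5.3 47.7 82.6]
[21.2, -0.0, 0.9, 0.001, 0.001, 0.0, 0.0]
[21.2, -0.0, 1.0, 0.001, 0.001, 0.0, 0.0]
[21.2, -0.1, 1.0, 0.001, 0.001, 0.0, 0.0]
```

Emit:
{"name": "apply_moves", "arguments": {
  "series": [
    [21,0,1,0,0,0,0.35],
    [21,0,1,0,0,0,0.35],
    [21,0,1,0,0,0,0.35],
    [0,0,0,0,0,0,0.35]
  ]
}}

```text
clock: 3.08
position: [0.5341, 0.2395, 0.1114]
eef_rot: [0.759, 0.741, -1.458]
wrist_force: [-0.4, -0.3, -0.5]
width: 0.0551
```

```bash
python3 - <<'E'
from h import *
import cv2
P,Rc=st(); print('in wheel',(Rw.T@(P-W)*1000).round(1))
cv2.imwrite('pics/w2.png',env.snapshot('wrist')[:,:,::-1])
E
```

```text
t 3.08 P [0.5341 0.2395 0.1114] j [ 0.446  0.719  1.184 -0.538  1.548  2.139] F [-0.4 -0.3 -0.5] M [0.29 0.   0.05] w 0.0551
in wheel [ 6.5 45.4 22. ]
```

View pics/w2.png

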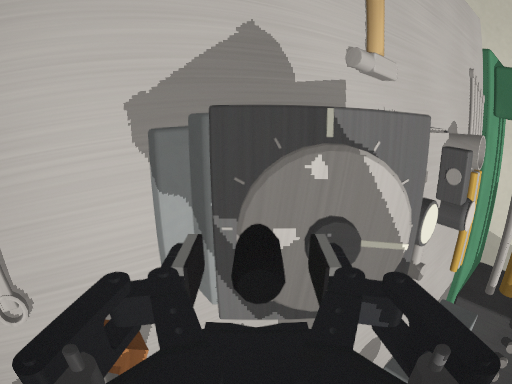

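Emit:
{"name": "apply_moves", "arguments": {
  "series": [
    [0,0,0,0,0,0,1],
    [0,0,0,0,0,0,1],
    [0,0,0,0,0,0,1]
  ],
  "newtons": 30
}}

```text
clock: 3.5
position: [0.535, 0.2412, 0.1144]
eef_rot: [0.762, 0.738, -1.455]
wrist_force: [-0.1, -5.0, -1.4]
width: 0.0226
```

```bash
cat > arc.py <<'E'
from h import *
import sys
def arc(q0,q1,n,z=None):
    P,Rc=st(); a=Rw.T@(P-W)*1000; print('in wheel',a.round(1),'q est',np.arctan2(a[1],-a[0]).round(3),'r',np.hypot(a[0],a[1]).round(1))
    prev=a.copy(); 
    for i in range(1,n+1):
        q=q0+(q1-q0)*i/n; t=np.array([-45*np.cos(q),45*np.sin(q),a[2]])
        d=Rc.T@Rw@(t-prev); print(round(q,3),d.round(1)); prev=t
if __name__=='__main__': arc(*map(float,sys.argv[1:3]),int(sys.argv[3]))
E
python3 arc.py 1.685 0.6 8
```

```text
t 3.5 P [0.535  0.2412 0.1144] j [ 0.449  0.717  1.179 -0.539  1.552  2.138] F [-0.1 -5.  -1.4] M [0.07 0.01 0.04] w 0.0226
in wheel [ 7.4 45.1 25.5] q est 1.734 r 45.7
1.549 [-0.1 -8.4  0.1]
1.414 [-0.  -6.1  0.5]
1.278 [-0.  -5.9  1.4]
1.143 [-0.  -5.7  2.1]
1.007 [-0.  -5.4  2.9]
0.871 [-0.  -4.9  3.6]
0.736 [-0.  -4.4  4.2]
0.6 [-0.  -3.8  4.8]
```

Emit:
{"name": "apply_moves", "arguments": {
  "series": [
    [0,-8,0,0,0,0,1],
    [0,-6,0.5,0,0,0,1],
    [0,-6,1.4,0,0,0,1],
    [0,-5.7,2.1,0,0,0,1],
    [0,-5.4,2.9,0,0,0,1],
    [0,-4.9,3.6,0,0,0,1]
  ]
}}

```text
clock: 4.25
position: [0.4983, 0.2327, 0.121]
eef_rot: [0.765, 0.735, -1.451]
wrist_force: [5.6, -4.4, -2.7]
width: 0.0227
```

```bash
python3 arc.py 1.0 0.0 7; python3 - <<'E'
from h import *
import cv2
cv2.imwrite('pics/w3.png',env.snapshot('wrist')[:,:,::-1])
E
```

```text
t 4.25 P [0.4983 0.2327 0.121 ] j [ 0.463  0.655  1.289 -0.538  1.512  2.177] F [ 5.6 -4.4 -2.7] M [ 0.03 -0.75  0.53] w 0.0227
in wheel [-29.   33.6  25.4] q est 0.857 r 44.4
0.857 [-0.  -0.4 -0.5]
0.714 [-0.1 -4.5  4.5]
0.571 [-0.1 -3.8  5.1]
0.429 [-0.  -3.1  5.6]
0.286 [-0.  -2.2  6. ]
0.143 [-0.  -1.4  6.3]
0.0 [-0.  -0.5  6.4]
```

View pics/w3.png

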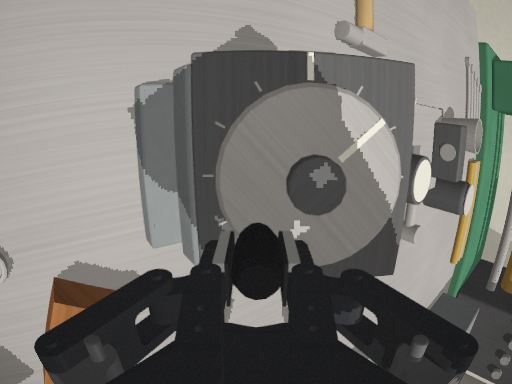

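```bash
python3 arc.py 0.857 -0.8 11
```

```text
t 4.3 P [0.4978 0.2323 0.1213] j [ 0.463  0.654  1.29  -0.539  1.513  2.177] F [ 4.4 -5.2 -0.6] M [-0.02 -0.53  0.36] w 0.0231
in wheel [-29.5  33.   25.4] q est 0.842 r 44.3
0.706 [-0.1 -4.7  3.8]
0.556 [-0.  -4.   5.5]
0.405 [-0.  -3.1  6. ]
0.254 [-0.  -2.2  6.4]
0.104 [-0.  -1.2  6.7]
-0.047 [-0.  -0.2  6.8]
-0.197 [0.  0.8 6.7]
-0.348 [0.  1.8 6.5]
-0.499 [0.  2.8 6.2]
-0.649 [0.  3.7 5.7]
-0.8 [0.1 4.5 5.1]
```

Emit:
{"name": "apply_moves", "arguments": {
  "series": [
    [0,-4.7,3.8,0,0,0,1],
    [0,-4,5.5,0,0,0,1],
    [0,-3.1,6,0,0,0,1],
    [0,-2.2,6.4,0,0,0,1],
    [0,-1.2,6.7,0,0,0,1],
    [0,-0.2,6.8,0,0,0,1]
  ]
}}

```text
clock: 5.05
position: [0.4831, 0.204, 0.1414]
eef_rot: [0.773, 0.734, -1.442]
wrist_force: [6.4, -0.6, -4.5]
width: 0.0228
```

```bash
python3 arc.py 0 -0.8 5; python3 - <<'E'
from h import *
a=Rw.T@(cur()[0]-W)*1000; q=np.arctan2(a[1],-a[0])
import arc; arc.arc(q,-0.8,6)
E
```

```text
t 5.05 P [0.4831 0.204  0.1414] j [ 0.43   0.583  1.365 -0.548  1.483  2.154] F [ 6.4 -0.6 -4.5] M [ 0.86 -0.7   0.45] w 0.0228
in wheel [-43.5  -2.   25.5] q est -0.046 r 43.6
-0.16 [-0.1 -0.9  5.2]
-0.32 [-0.   1.7  7. ]
-0.48 [0.  2.8 6.6]
-0.64 [0.  3.8 6.1]
-0.8 [0.1 4.8 5.4]
t 5.05 P [0.4831 0.204  0.1414] j [ 0.43   0.583  1.365 -0.548  1.483  2.154] F [ 6.4 -0.6 -4.5] M [ 0.86 -0.7   0.45] w 0.0228
in wheel [-43.5  -2.   25.5] q est -0.046 r 43.6
-0.172 [-0.1 -0.8  5.7]
-0.297 [-0.   1.3  5.5]
-0.423 [0.  2.  5.3]
-0.549 [0.  2.6 5. ]
-0.674 [0.  3.3 4.6]
-0.8 [0.1 3.8 4.2]
```

Emit:
{"name": "apply_moves", "arguments": {
  "series": [
    [0,0,5.7,0,0,0,1],
    [0,1.3,5.5,0,0,0,1],
    [0,2,5.3,0,0,0,1],
    [0,2.6,5,0,0,0,1],
    [0,3.3,4.6,0,0,0,1],
    [0,3.8,4.2,0,0,0,1]
  ]
}}

```text
clock: 5.8
position: [0.4954, 0.1794, 0.1585]
eef_rot: [0.777, 0.74, -1.439]
wrist_force: [1.7, 2.7, -5.9]
width: 0.0226
```

```bash
python3 - <<'E'
from h import *
import cv2
P,Rc=st(); a=Rw.T@(P-W)*1000; print(a.round(1),np.arctan2(a[1],-a[0]))
np.save('wc4.npy',env.camera_model('wrist')['camera_from_world'])
im=env.snapshot('wrist')[:,:,::-1]; cv2.imwrite('pics/w4.png',im)
E
```

```text
t 5.8 P [0.4954 0.1794 0.1585] j [ 0.381  0.556  1.358 -0.556  1.484  2.095] F [ 1.7  2.7 -5.9] M [ 1.23 -0.14  0.14] w 0.0226
[-30.5 -31.6  25.5] -0.8040313623886365
```

View pics/w4.png

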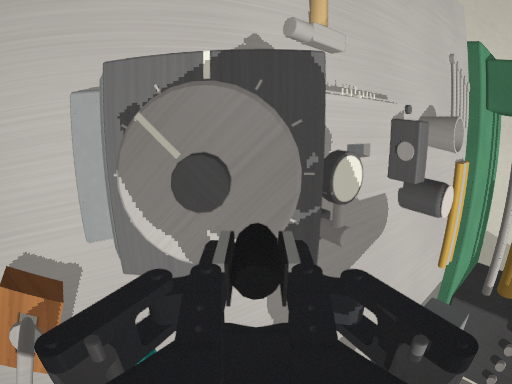

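```bash
cat > ang.py <<'E'
from h import *
import cv2
def back(T,px,z=0.):  # pixel -> wheel coords on plane z (m)
    f,cx,cy=297.31863964,255.92958464,193.31136812
    d=np.array(px)-[cx,cy]; r=np.hypot(*d); th=r/f
    dc=np.array([np.sin(th)*d[0]/r,-np.sin(th)*d[1]/r,-np.cos(th)])
    D=Rw.T@(T[:3,:3].T@dc); C=Rw.T@(-T[:3,:3].T@T[:3,3]-W)
    return (C+D*(z-C[2])/D[2])*1000
def rectify(T,im,z=0.,s=4,half=90):
    n=2*half*s; out=np.zeros((n,n,2),np.float32)
    # image right = -y, up=+x
    ys,xs=np.mgrid[0:n,0:n]; X=(half-(ys+.5)/s)/1000; Y=(half-(xs+.5)/s)/1000
    Pw=W+np.stack([X,Y,np.full_like(X,z)],-1)@Rw.T
    q=Pw@T[:3,:3].T+T[:3,3]; x,y,zz=q[...,0],-q[...,1],-q[...,2]; r=np.hypot(x,y); th=np.arctan2(r,zz); f=297.31863964
    return cv2.remap(im,(255.92958464+f*th*x/r).astype(np.float32),(193.31136812+f*th*y/r).astype(np.float32),cv2.INTER_CUBIC)
E
python3 - <<'E'
from ang import *
T=np.load('wc4.npy'); im=cv2.imread('pics/w4.png')
for z in (0,-.02): cv2.imwrite(f'pics/r4_{int(-z*1000)}.png',rectify(T,im,z,s=3,half=90))
a=back(T,(137,117));b=back(T,(177,156)); print(a,b, np.degrees(np.arctan2(-(a-b)[1],(a-b)[0])),np.degrees(np.arctan2(-a[1],a[0])))
print(back(T,(207,53),-.02),back(T,(207,77),-.02), back(T,(201,183),.012))
E
```

```text
[38.87271941 40.84884244  0.        ] [14.40784319 16.22040999  0.        ] -45.19088237441087 -46.419946195387276
[ 78.64081001   0.90083025 -20.        ] [ 62.67417314   0.8439589  -20.        ] [ 0.75155982 -0.21371784 12.        ]
```

View pics/r4_0.png

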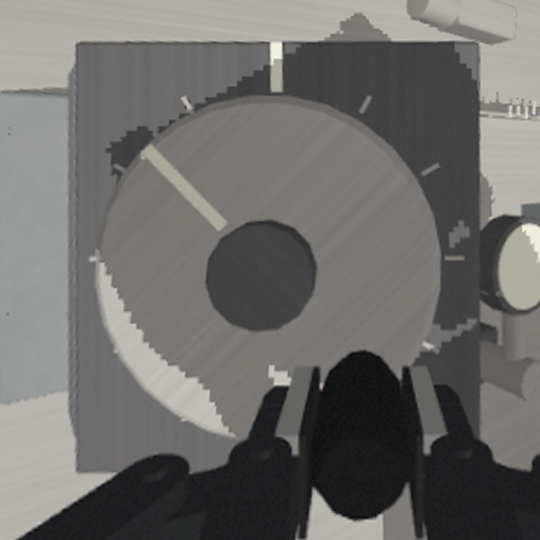

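The line now stands at −46°, so about an eighth past the mark. Next I turn back clockwise and stop short of the mark.

```bash
python3 arc.py -0.804 -0.12 5
```

```text
t 5.85 P [0.496  0.1791 0.1588] j [ 0.381  0.556  1.358 -0.556  1.484  2.095] F [ 2.3  0.8 -4.3] M [ 0.97 -0.21  0.11] w 0.023
in wheel [-29.9 -32.1  25.6] q est -0.821 r 43.9
-0.667 [-0.1 -5.5 -4.3]
-0.53 [-0.  -3.5 -5.1]
-0.394 [ 0.  -2.7 -5.5]
-0.257 [ 0.  -2.  -5.8]
-0.12 [ 0.  -1.2 -6. ]
```

Emit:
{"name": "apply_moves", "arguments": {
  "series": [
    [0,-5,-4.3,0,0,0,1],
    [0,-3.5,-5.1,0,0,0,1],
    [0,-2.7,-5.5,0,0,0,1],
    [0,-2,-5.8,0,0,0,1],
    [0,-1.2,-5.5,0,0,0,1],
    [0,0,0,0,0,0,1]
  ]
}}

```text
clock: 6.6
position: [0.4834, 0.2002, 0.1441]
eef_rot: [0.777, 0.731, -1.438]
wrist_force: [3.8, -0.7, -3.3]
width: 0.0229
```

```bash
cat > look.py <<'E'
from ang import *
import sys
n=sys.argv[1]
P,Rc=st(); a=Rw.T@(P-W)*1000; print('in wheel',a.round(1),'q est',np.arctan2(a[1],-a[0]).round(3))
T=env.camera_model('wrist')['camera_from_world']; np.save(f'wc{n}.npy',T)
im=env.snapshot('wrist')[:,:,::-1]; cv2.imwrite(f'pics/w{n}.png',im)
A=rectify(T,im,0,s=6,half=90)[0:600,240:840]; B=rectify(T,im,-.02,s=6,half=90)[0:600,240:840]
m=A.copy(); m[:180]=B[:180]
cv2.imwrite(f'pics/r{n}.png',m)
# line angle by brightness: sample radial 22..52
g=cv2.cvtColor(im,cv2.COLOR_BGR2GRAY).astype(float)
def samp(q,r,z):
    px=wproj(T,W+Rw@np.array([r*np.cos(q),-r*np.sin(q),z])); return cv2.getRectSubPix(g.astype(np.float32),(1,1),tuple(map(float,px)))[0,0]
def samplin(y,r0,r1,z):
    return np.mean([cv2.getRectSubPix(g.astype(np.float32),(1,1),tuple(map(float,wproj(T,W+Rw@np.array([r,y,z])))))[0,0] for r in np.linspace(r0,r1,15)])
ys=np.arange(-.012,.012,.0003)
for nm,rs,z in (('in 24-34',(.024,.034),0),('out 42-53',(.042,.053),0),('mark',(.063,.077),-.02)):
    v=np.array([samplin(y,*rs,z) for y in ys]); k=v-np.percentile(v,60); k[k<.5*k.max()]=0; print(nm,'y centre mm',round((k*ys).sum()/k.sum()*1000,2),'peak',v.max().round(),'base',np.median(v).round(),'width',(k>0).sum()*.3)
E
python3 look.py 5
```

```text
t 6.6 P [0.4834 0.2002 0.1441] j [ 0.425  0.575  1.372 -0.552  1.476  2.152] F [ 3.8 -0.7 -3.3] M [ 0.63 -0.49  0.34] w 0.0229
in wheel [-43.1  -6.6  25.4] q est -0.153
in 24-34 y centre mm 5.27 peak 166.0 base 122.0 width 4.2
out 42-53 y centre mm 8.11 peak 166.0 base 123.0 width 3.9
mark y centre mm 1.03 peak 172.0 base 73.0 width 4.2
```

View pics/r5.png

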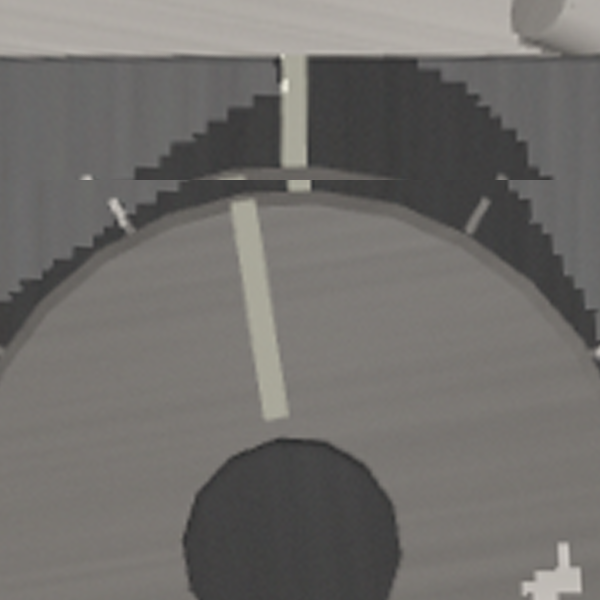

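Emit:
{"name": "apply_moves", "arguments": {
  "series": [
    [0,-0.5,-4.5,0,0,0,1],
    [0,0,0,0,0,0,1]
  ]
}}

```text
clock: 6.9
position: [0.4831, 0.2033, 0.1419]
eef_rot: [0.776, 0.729, -1.438]
wrist_force: [4.2, -1.0, -3.6]
width: 0.0231
```

```bash
python3 look.py 6
```

```text
t 6.9 P [0.4831 0.2033 0.1419] j [ 0.431  0.581  1.37  -0.552  1.477  2.158] F [ 4.2 -1.  -3.6] M [ 0.51 -0.44  0.26] w 0.0231
in wheel [-43.5  -2.9  25.4] q est -0.066
in 24-34 y centre mm 2.82 peak 166.0 base 122.0 width 4.2
out 42-53 y centre mm 4.06 peak 167.0 base 123.0 width 4.2
mark y centre mm 0.81 peak 166.0 base 66.0 width 4.2
```

Emit:
{"name": "apply_moves", "arguments": {
  "series": [
    [0,-0.2,-2.8,0,0,0,1],
    [0,0,0,0,0,0,1]
  ]
}}

```text
clock: 7.2
position: [0.4831, 0.2049, 0.1407]
eef_rot: [0.776, 0.728, -1.439]
wrist_force: [3.3, -0.8, -2.8]
width: 0.023
```

```bash
python3 look.py 7
```

```text
t 7.2 P [0.4831 0.2049 0.1407] j [ 0.434  0.584  1.368 -0.552  1.478  2.162] F [ 3.3 -0.8 -2.8] M [ 0.5  -0.48  0.32] w 0.023
in wheel [-43.5  -0.8  25.4] q est -0.019
in 24-34 y centre mm 1.4 peak 166.0 base 122.0 width 4.2
out 42-53 y centre mm 1.94 peak 166.0 base 122.0 width 4.2
mark y centre mm 0.79 peak 166.0 base 64.0 width 4.2
```

View pics/r7.png

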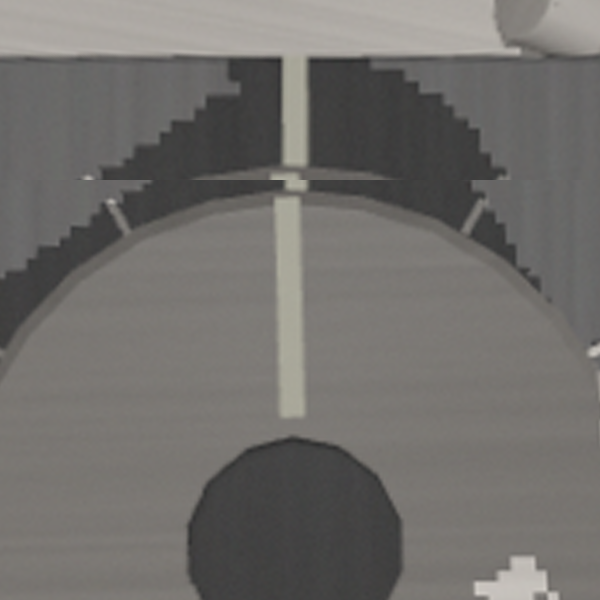

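Emit:
{"name": "apply_moves", "arguments": {
  "series": [
    [0,0,-1.8,0,0,0,1],
    [0,0,0,0,0,0,1]
  ]
}}

```text
clock: 7.5
position: [0.4831, 0.2059, 0.14]
eef_rot: [0.776, 0.727, -1.44]
wrist_force: [4.7, -0.9, -3.3]
width: 0.023
```

```bash
python3 look.py 8
```

```text
t 7.5 P [0.4831 0.2059 0.14  ] j [ 0.435  0.586  1.366 -0.552  1.479  2.165] F [ 4.7 -0.9 -3.3] M [ 0.54 -0.41  0.27] w 0.023
in wheel [-43.5   0.4  25.4] q est 0.01
in 24-34 y centre mm 0.7 peak 166.0 base 122.0 width 4.2
out 42-53 y centre mm 0.68 peak 166.0 base 122.0 width 4.2
mark y centre mm 0.76 peak 166.0 base 64.0 width 4.2
```

View pics/r8.png

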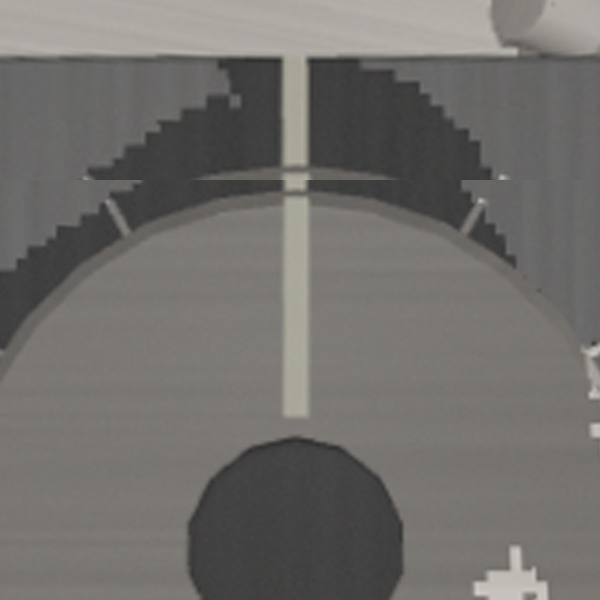

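View pics/w8.png

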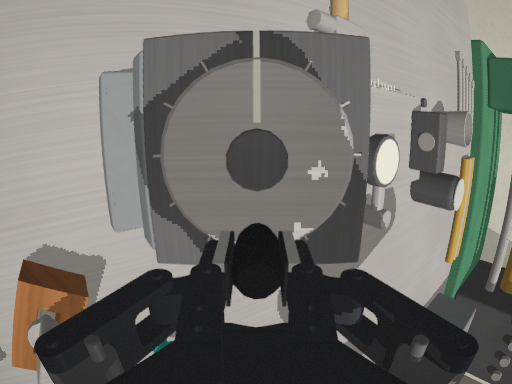

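The line is on the mark: line slope 0.00 and both offsets about 0.7 mm, the same as the mark's. I'm releasing and retreating along the handle axis.

Emit:
{"name": "apply_moves", "arguments": {
  "series": [
    [0,0,0,0,0,0,0.35],
    [0,0,0,0,0,0,0.35],
    [0,0,0,0,0,0,0.35],
    [-20,0,0,0,0,0,0.35],
    [-25,0,0,0,0,0,0.35],
    [-30,0,0,0,0,0,0.35],
    [-30,0,0,0,0,0,0.35]
  ]
}}

```text
clock: 8.43
position: [0.4796, 0.2669, 0.2277]
eef_rot: [0.77, 0.731, -1.446]
wrist_force: [1.3, -0.7, -0.2]
width: 0.0554
```

```bash
python3 look.py 9
```

```text
t 8.43 P [0.4796 0.2669 0.2277] j [ 0.527  0.563  1.132 -0.53   1.753  2.106] F [ 1.3 -0.7 -0.2] M [0.25 0.04 0.  ] w 0.0554
in wheel [-4.860e+01 -1.000e-01  1.321e+02] q est -0.001
in 24-34 y centre mm 0.74 peak 146.0 base 105.0 width 4.2
out 42-53 y centre mm 0.61 peak 146.0 base 105.0 width 3.9
mark y centre mm 0.76 peak 146.0 base 55.0 width 4.2
```

View pics/w9.png

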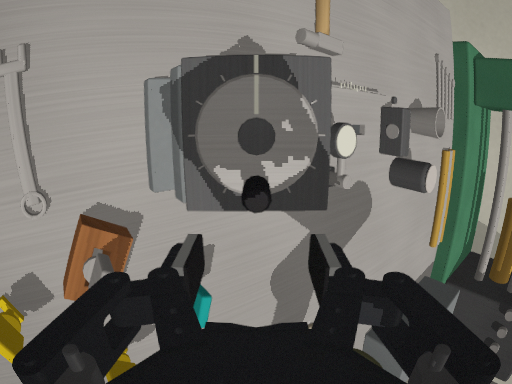

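The line is still on the mark at (256,87), and the handle is at (256,193). The key holder shows at (97,258). I now move over the key, tool vertical.

```bash
cat >> h.py <<'E'
def downR(yaw_y): # tool down, tool y at world yaw
    y=np.array([np.cos(yaw_y),np.sin(yaw_y),0]); x=np.array([0,0,-1.]); return np.stack([x,y,np.cross(x,y)],1)
key=np.load('key.npy')
E
python3 - <<'E'
from h import *
P,Rc=st(); Rt=downR(key[2]); dv=R.from_matrix(Rc.T@Rt).as_rotvec(); print(np.linalg.norm(dv),dv)
for f in (0,.25,.5,.75,1): print((Rc@R.from_rotvec(dv*f).as_matrix())[:,0].round(2))
Pt=np.array([key[0],key[1],.19]); n=15
rows(Pt,Rt,n)
E
```

```text
t 8.47 P [0.4802 0.2689 0.2308] j [ 0.529  0.561  1.125 -0.53   1.756  2.105] F [-1.7  0.6  2.4] M [ 0.27  0.03 -0.05] w 0.0558
2.684345746488861 [-2.55497692  0.22730407  0.79128875]
[ 0.01 -0.57 -0.82]
[ 0.18 -0.47 -0.87]
[ 0.24 -0.29 -0.93]
[ 0.17 -0.1  -0.98]
[-0.  0. -1.]
[-0.9, -5.7, -5.8, -0.17, 0.015, 0.053, 0.0]
[-1.0, -4.6, -6.7, -0.17, 0.015, 0.053, 0.0]
[-1.1, -3.4, -7.4, -0.17, 0.015, 0.053, 0.0]
[-1.2, -2.0, -7.8, -0.17, 0.015, 0.053, 0.0]
[-1.1, -0.6, -8.1, -0.17, 0.015, 0.053, 0.0]
[-1.0, 0.8, -8.1, -0.17, 0.015, 0.053, 0.0]
[-0.8, 2.2, -7.8, -0.17, 0.015, 0.053, 0.0]
[-0.5, 3.6, -7.3, -0.17, 0.015, 0.053, 0.0]
[-0.2, 4.8, -6.6, -0.17, 0.015, 0.053, 0.0]
[0.2, 5.8, -5.7, -0.17, 0.015, 0.053, 0.0]
[0.6, 6.7, -4.6, -0.17, 0.015, 0.053, 0.0]
[1.0, 7.4, -3.4, -0.17, 0.015, 0.053, 0.0]
[1.5, 7.8, -2.1, -0.17, 0.015, 0.053, 0.0]
[1.9, 7.9, -0.8, -0.17, 0.015, 0.053, 0.0]
[2.3, 7.8, 0.6, -0.17, 0.015, 0.053, 0.0]
```

Emit:
{"name": "apply_moves", "arguments": {
  "series": [
    [-1,-6,-6,-0.17,0.015,0.053,0.3],
    [-1,-5,-7,-0.17,0.015,0.053,0.3],
    [-1,-3,-7,-0.17,0.015,0.053,0.3],
    [-1,-2,-8,-0.17,0.015,0.053,0.3],
    [-1,-1,-8,-0.17,0.015,0.053,0.3],
    [-1,1,-8,-0.17,0.015,0.053,0.3],
    [-1,2,-8,-0.17,0.015,0.053,0.3],
    [0,4,-7,-0.17,0.015,0.053,0.3]
  ]
}}

```text
clock: 9.48
position: [0.4315, 0.3116, 0.206]
eef_rot: [-0.112, 1.305, -0.253]
wrist_force: [-0.3, 0.0, -0.1]
width: 0.0598
```

```bash
python3 - <<'E'
from h import *
P,Rc=st(); Rt=downR(key[2]); 
rows(np.array([key[0],key[1],.19]),Rt,8)
E
```

```text
t 9.47 P [0.4315 0.3116 0.206 ] j [ 0.568  0.375  1.432 -0.36   1.28   0.757] F [-0.3  0.  -0.1] M [ 0.11  0.1  -0.  ] w 0.0598
[-0.3, 4.4, -5.0, -0.144, 0.013, 0.045, 0.0]
[-0.0, 5.1, -4.4, -0.144, 0.013, 0.045, 0.0]
[0.2, 5.6, -3.6, -0.144, 0.013, 0.045, 0.0]
[0.6, 6.1, -2.7, -0.144, 0.013, 0.045, 0.0]
[0.9, 6.4, -1.8, -0.144, 0.013, 0.045, 0.0]
[1.2, 6.5, -0.9, -0.144, 0.013, 0.045, 0.0]
[1.5, 6.5, 0.1, -0.144, 0.013, 0.045, 0.0]
[1.7, 6.4, 1.0, -0.144, 0.013, 0.045, 0.0]
```

Emit:
{"name": "apply_moves", "arguments": {
  "series": [
    [0,4,-5,-0.16,0.015,0.05,0.3],
    [0,5,-4.4,-0.16,0.015,0.05,0.3],
    [0,6,-3.6,-0.16,0.015,0.05,0.3],
    [1,6,-2.7,-0.16,0.015,0.05,0.3],
    [1,6,-1.8,-0.16,0.015,0.05,0.3],
    [1,6.5,-1,-0.16,0.015,0.05,0.3],
    [2,6.5,0,-0.13,0.01,0.04,0.3],
    [0,0,0,0,0,0,0.3]
  ]
}}

```text
clock: 10.48
position: [0.3949, 0.3401, 0.1898]
eef_rot: [-0.813, 1.411, 0.81]
wrist_force: [0.2, 0.3, 0.8]
width: 0.0601
```

```bash
cat > lookd.py <<'E'
from h import *
import cv2,sys
n=sys.argv[1]; P,Rc=st()
print('rot err to key',R.from_matrix(Rc.T@downR(key[2])).as_rotvec().round(3))
T=env.camera_model('wrist')['camera_from_world']; np.save(f'wc{n}.npy',T)
im=env.snapshot('wrist')[:,:,::-1]; cv2.imwrite(f'pics/w{n}.png',im)
E
python3 lookd.py 10
```

```text
t 10.47 P [0.3949 0.3401 0.1898] j [ 0.485  0.365  1.45  -0.002  1.325 -0.558] F [0.2 0.3 0.8] M [-0.01 -0.02 -0.04] w 0.0601
rot err to key [-0.024  0.001  0.003]
```

View pics/w10.png

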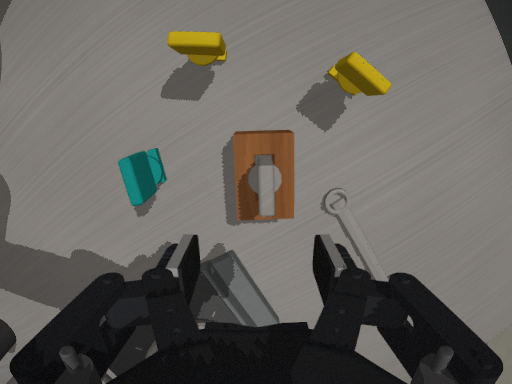

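```bash
python3 - <<'E'
import cv2
a=cv2.imread('pics/w10.png')
cv2.imwrite('pics/w10c.png',cv2.resize(a[120:230,220:310],None,fx=6,fy=6,interpolation=cv2.INTER_CUBIC))
E
```

```text
(no output)
```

View pics/w10c.png

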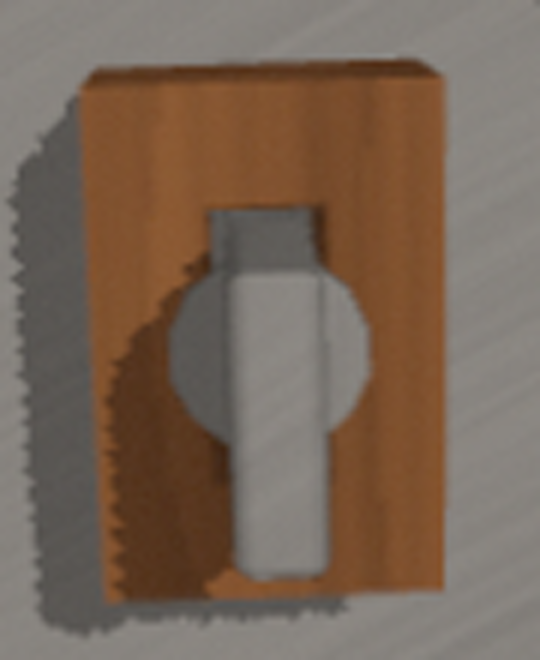

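```bash
python3 - <<'E'
from h import *
T=np.load('wc10.npy')
e=lambda u,v:np.array((220+(u+.5)/6-.5,120+(v+.5)/6-.5))
B=[(e(82,92),(45,30,40)),(e(443,77),(45,-30,40)),(e(441,590),(-45,-30,40)),(e(107,602),(-45,30,40))]
G=[(e(230,273),(23,7,92)),(e(323,273),(23,-7,92)),(e(330,577),(-23,-7,92)),(e(237,579),(-23,7,92))]
def f(p,o): 
    Rz=R.from_euler('z',p[2]).as_matrix(); return np.ravel([wproj(T,np.array([p[0],p[1],0])+Rz@(np.array(l)/1000))-px for px,l in o])
for o in (B,G,B+G):
    s=least_squares(f,key,args=(o,)); print(s.x.round(4),s.fun.round(1))
np.save('key2.npy',s.x)
E
```

```text
[0.3974 0.3495 2.6451] [-0.6 -0.6  0.3  0.1  0.7  0.4 -0.3  0.3]
[0.3967 0.3499 2.6429] [-0.7 -0.6  0.8 -1.   0.3  0.8 -0.4  1. ]
[0.397  0.3498 2.6446] [-0.5 -1.1  0.3 -0.4  0.7  0.  -0.3 -0.1 -0.8 -0.2  0.7 -0.7  0.3  1.1
 -0.3  1.3]
```

```bash
cp key2.npy key.npy; python3 - <<'E'
from h import *
P,Rc=st(); Rt=downR(key[2])
rows(np.array([key[0],key[1],.12]),Rt,2); print();rows(np.array([key[0],key[1],.0585]),Rt,3,np.array([key[0],key[1],.12]),Rt)
E
```

```text
t 10.53 P [0.3948 0.3401 0.1899] j [ 0.485  0.365  1.45  -0.002  1.324 -0.556] F [-0.1  0.4 -0.5] M [ 0.02 -0.    0.01] w 0.0599
[34.9, 1.6, 4.6, -0.016, 0.001, 0.002, 0.0]
[34.9, 1.5, 4.7, -0.016, 0.001, 0.002, 0.0]

[20.5, 0.0, 0.0, 0.0, 0.0, 0.0, 0.0]
[20.5, 0.0, 0.0, 0.0, 0.0, 0.0, 0.0]
[20.5, 0.0, 0.0, 0.0, 0.0, 0.0, 0.0]
```

Emit:
{"name": "apply_moves", "arguments": {
  "series": [
    [35,1.6,4.6,-0.016,0.001,0.002,0.3],
    [35,1.5,4.7,-0.016,0.001,0.002,0.3],
    [0,0,0,0,0,0,0.3]
  ]
}}

```text
clock: 10.9
position: [0.3974, 0.3498, 0.1192]
eef_rot: [-0.831, 1.404, 0.828]
wrist_force: [-0.7, -0.3, 0.5]
width: 0.0596
```

```bash
python3 - <<'E'
from h import *
P,Rc=st(); Rt=downR(key[2])
rows(np.array([key[0],key[1],.0585]),Rt,3)
E
```

```text
t 10.9 P [0.3974 0.3498 0.1192] j [ 0.499  0.455  1.531 -0.002  1.153 -0.567] F [-0.7 -0.3  0.5] M [0.02 0.03 0.03] w 0.0596
[20.2, 0.2, -0.1, -0.002, 0.0, 0.001, 0.0]
[20.2, 0.2, -0.1, -0.002, 0.0, 0.001, 0.0]
[20.2, 0.1, -0.1, -0.002, 0.0, 0.001, 0.0]
```

Emit:
{"name": "apply_moves", "arguments": {
  "series": [
    [20,0.2,0,0,0,0,0.3],
    [20,0.2,0,0,0,0,0.3],
    [20,0,0,0,0,0,0.3],
    [0,0,0,0,0,0,0.3]
  ]
}}

```text
clock: 11.4
position: [0.3999, 0.3509, 0.0639]
eef_rot: [-0.827, 1.396, 0.82]
wrist_force: [-0.9, 1.2, 0.9]
width: 0.0599
```

```bash
python3 lookd.py 11
```

```text
t 11.4 P [0.3999 0.3509 0.0639] j [ 0.499  0.53   1.594 -0.004  1.004 -0.558] F [-0.9  1.2  0.9] M [-0.01 -0.02  0.02] w 0.0599
rot err to key [-0.014  0.009  0.01 ]
```

View pics/w11.png

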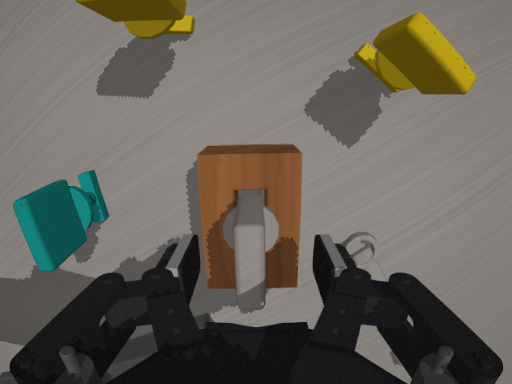

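```bash
python3 - <<'E'
from h import *
P,Rc=st(); Rt=downR(key[2]); rows(np.array([key[0],key[1],.0585]),Rt,1)
E
```

```text
t 11.45 P [0.4004 0.3512 0.0648] j [ 0.499  0.529  1.593 -0.004  1.005 -0.558] F [-0.  -0.9  0.7] M [ 0.02 -0.    0.01] w 0.0595
[6.2, 2.3, -3.0, -0.014, 0.01, 0.011, 0.0]
```

Emit:
{"name": "apply_moves", "arguments": {
  "series": [
    [6,2.3,-3,-0.014,0.01,0.011,0.3],
    [0,0,0,0,0,0,0.3]
  ]
}}

```text
clock: 11.7
position: [0.3977, 0.3501, 0.0606]
eef_rot: [-0.835, 1.401, 0.836]
wrist_force: [0.5, 0.1, 1.1]
width: 0.0598
```

```bash
python3 - <<'E'
from h import *
P,Rc=st(); Rt=downR(key[2]); rows(np.array([key[0],key[1],.0585]),Rt,1)
E
```

```text
t 11.7 P [0.3977 0.3501 0.0606] j [ 4.980e-01  5.350e-01  1.598e+00  1.000e-03  1.006e+00 -5.760e-01] F [0.5 0.1 1.1] M [ 0.04  0.   -0.02] w 0.0598
[2.1, 0.4, -0.6, 0.0, 0.003, 0.001, 0.0]
```

Emit:
{"name": "apply_moves", "arguments": {
  "series": [
    [2,0.4,-0.6,0,0.003,0,0.5],
    [0,0,0,0,0,0,0.75],
    [0,0,0,0,0,0,1],
    [0,0,0,0,0,0,1],
    [0,0,0,0,0,0,1]
  ],
  "newtons": 60
}}

```text
clock: 12.32
position: [0.3973, 0.35, 0.0594]
eef_rot: [-0.837, 1.402, 0.834]
wrist_force: [0.1, -0.2, 0.1]
width: 0.0135
```

```bash
python3 lookd.py 12
```

```text
t 12.32 P [0.3973 0.35   0.0594] j [ 0.499  0.537  1.599 -0.002  1.004 -0.574] F [ 0.1 -0.2  0.1] M [ 0.02 -0.01 -0.04] w 0.0135
rot err to key [-0.     0.001  0.002]
```

View pics/w12.png

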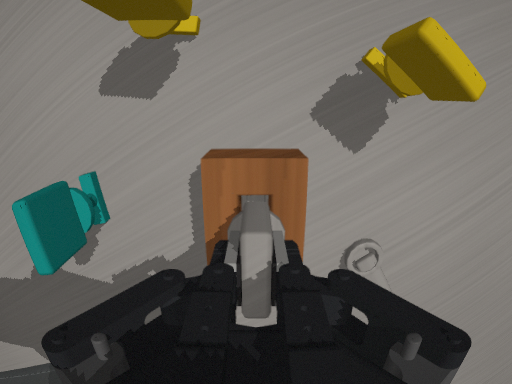

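Emit:
{"name": "apply_moves", "arguments": {
  "series": [
    [-20,0,0,0,0,0,1],
    [-30,0,0,0,0,0,1],
    [-45,0,0,0,0,0,1],
    [-55,0,0,0,0,0,1]
  ]
}}

```text
clock: 12.88
position: [0.3947, 0.3486, 0.2076]
eef_rot: [-0.838, 1.418, 0.836]
wrist_force: [1.2, 1.3, -3.3]
width: 0.0131
```

```bash
python3 - <<'E'
from h import *
P,Rc=st(); Rt=downR(p[3]-np.pi); print(p[3]-np.pi)
rows(np.array([.519,-.02,.27]),Rt,9)
E
```

```text
t 12.88 P [0.3947 0.3486 0.2076] j [ 4.990e-01  3.640e-01  1.395e+00 -1.000e-03  1.396e+00 -5.740e-01] F [ 1.2  1.3 -3.3] M [ 0.07 -0.11  0.06] w 0.0131
1.543854099072635
[-6.8, -31.6, -29.5, 0.122, -0.002, 0.0, 0.0]
[-6.8, -35.0, -25.4, 0.122, -0.002, 0.0, 0.0]
[-6.9, -37.8, -20.9, 0.122, -0.002, 0.0, 0.0]
[-6.9, -40.1, -16.1, 0.122, -0.002, 0.0, 0.0]
[-6.9, -41.8, -11.1, 0.122, -0.002, 0.0, 0.0]
[-6.9, -42.8, -5.9, 0.122, -0.002, 0.0, 0.0]
[-7.0, -43.2, -0.7, 0.122, -0.002, 0.0, 0.0]
[-7.0, -43.0, 4.6, 0.122, -0.002, 0.0, 0.0]
[-6.9, -42.1, 9.8, 0.122, -0.002, 0.0, 0.0]
```

Emit:
{"name": "apply_moves", "arguments": {
  "series": [
    [-15,-31.6,-29.5,0.122,0,0,1],
    [-15,-35,-25,0.122,0,0,1],
    [-15,-38,-21,0.122,0,0,1],
    [-15,-40,-16,0.122,0,0,1],
    [0,-42,-11,0.122,0,0,1],
    [0,-43,-6,0.122,0,0,1],
    [0,-43,-1,0.122,0,0,1],
    [0,-43,5,0.122,0,0,1]
  ]
}}

```text
clock: 13.88
position: [0.5033, 0.0126, 0.2709]
eef_rot: [-0.06, 1.582, 0.053]
wrist_force: [0.8, 1.0, -3.0]
width: 0.0133
```

```bash
python3 - <<'E'
from h import *
P,Rc=st(); Rt=downR(p[3]-np.pi)
rows(np.array([.519,-.02,.24]),Rt,2)
E
```

```text
t 13.88 P [0.5033 0.0126 0.2709] j [-0.207  0.277  1.338 -0.007  1.537 -0.278] F [ 0.8  1.  -3. ] M [ 0.07 -0.1   0.03] w 0.0133
[15.4, -16.7, 6.9, 0.049, -0.006, 0.002, 0.0]
[15.4, -16.4, 7.6, 0.049, -0.006, 0.002, 0.0]
```

Emit:
{"name": "apply_moves", "arguments": {
  "series": [
    [8,-16,7,0.049,-0.006,0.002,1],
    [8,-16,7.6,0.049,-0.006,0.002,1],
    [0,0,0,0,0,0,1]
  ]
}}

```text
clock: 14.25
position: [0.5195, -0.0215, 0.2521]
eef_rot: [0.027, 1.574, -0.026]
wrist_force: [-0.6, 0.2, -2.6]
width: 0.0129
```

```bash
python3 lookd.py 13; python3 - <<'E'
from h import *
import cv2
for n in ('scene','side'): cv2.imwrite(f'pics/{n}13.png',env.snapshot(n)[:,:,::-1])
E
```

```text
t 14.25 P [ 0.5195 -0.0215  0.2521] j [-0.269  0.314  1.338  0.     1.492 -0.235] F [-0.6  0.2 -2.6] M [ 0.04  0.04 -0.03] w 0.0129
rot err to key [-1.108 -0.002 -0.002]
```

View pics/w13.png

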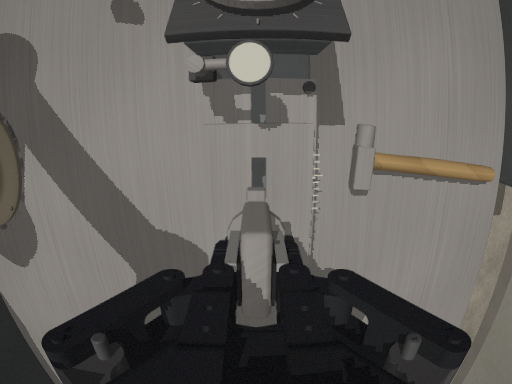

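View pics/scene13.png

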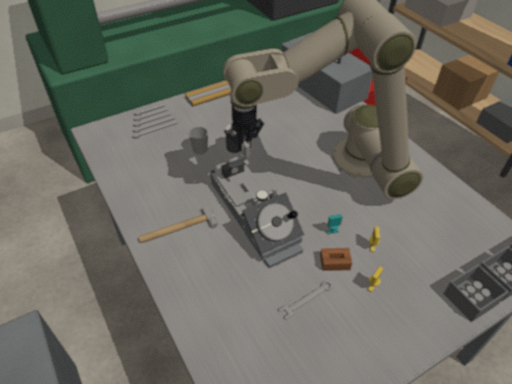

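```bash
python3 - <<'E'
import cv2
a=cv2.imread('pics/w13.png')
cv2.imwrite('pics/w13c.png',cv2.resize(a[95:265,190:340],None,fx=4,fy=4,interpolation=cv2.INTER_CUBIC))
a=cv2.imread('pics/scene13.png')
cv2.imwrite('pics/scene13c.png',cv2.resize(a[150:250,200:300],None,fx=6,fy=6,interpolation=cv2.INTER_CUBIC))
E
```

```text
(no output)
```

View pics/w13c.png

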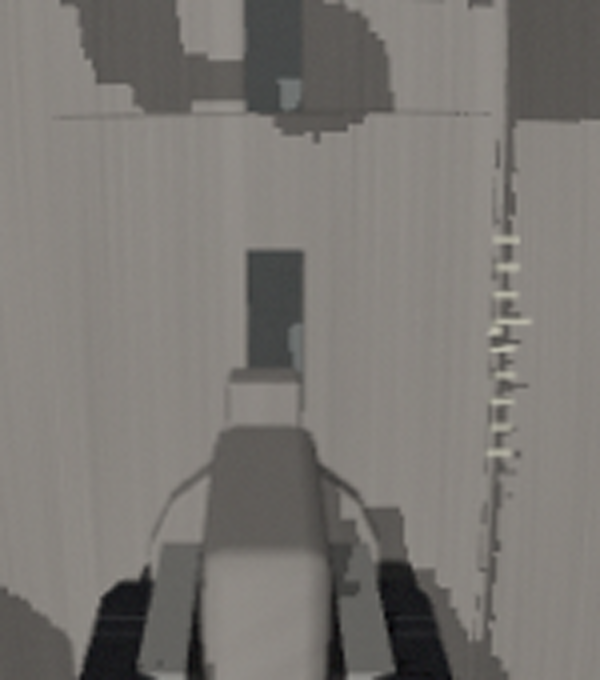

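View pics/scene13c.png

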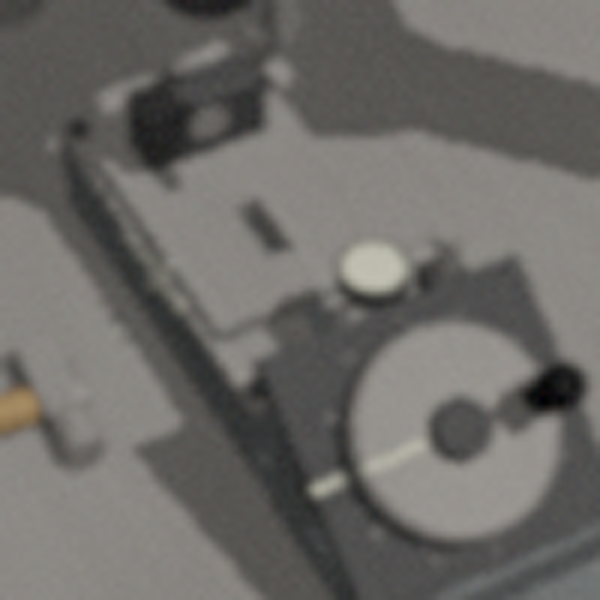

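```bash
cat > bp.py <<'E'
from h import *
def bp(T,px,z):
    f,cx,cy=297.31863964,255.92958464,193.31136812
    d=np.array(px)-[cx,cy]; r=np.hypot(*d); th=r/f
    D=T[:3,:3].T@np.array([np.sin(th)*d[0]/r,-np.sin(th)*d[1]/r,-np.cos(th)]); C=-T[:3,:3].T@T[:3,3]
    return C+D*(z-C[2])/D[2]
E
python3 - <<'E'
from bp import *
T=np.load('wc13.npy'); e=lambda u,v:np.array((190+(u+.5)/4-.5,95+(v+.5)/4-.5))
sy=Rs[:,1]
pts={n:bp(T,e(*u),.075) for n,u in dict(sl=(247,250),sr=(304,250),el=(55,118),er=(490,114),sl2=(246,360),mk=(520,321),s0=(506,240),s1=(497,455)).items()}
for n,q in pts.items(): print(n,q.round(4))
print('slot from ends',((pts['sl']+pts['sr'])/2+.023*sy).round(4)); 
print('slot from edge y',((pts['el']+pts['er'])/2+.060*sy).round(4))
print('width',np.linalg.norm(pts['sl']-pts['sr']), 'edge dir',np.degrees(np.arctan2(*(pts['er']-pts['el'])[[1,0]])),'yaw unit',np.degrees(p[3]-1.5*np.pi))
print('init fit slot',p[4:6])
print('axis line x at slot', W-Rs[:,0]*0, (W+Rs[:,1]*.215)[:2])
# key in hand : head and grip points
P,Rc,_=cur()
for nm,u,l in [('headL',(229,382),(-.02,.0)),]: pass
# fit key pose (tool-y offset, tilt small) from visible features
K=lambda off:None
T13=T
obs=[(e(228,383),(20,-6,-52)),(e(301,382),(20,6,-52)),(e(218,432),(23,-7,-23)),(e(314,430),(23,7,-23)),(e(204,553),(23,-7,23)),(e(328,550),(23,7,23))]
# key frame in tool coordinates: key x=tool y, key z=-tool x, key 'right'=tool z
def f(v):
    r=[]
    for px,l in obs:
        a=np.array([-l[2]/1e3,l[0]/1e3,l[1]/1e3]); a=R.from_rotvec([v[3],v[4],v[5]]).apply(a)+v[:3]
        r.append(wproj(T13,P+Rc@a)-px)
    return np.ravel(r)
s=least_squares(f,[-.0096,0,0,0,0,0]); print('key centre in tool mm',(s.x[:3]*1e3).round(1),'rot',s.x[3:].round(3),s.fun.round(1))
s=least_squares(lambda v:np.r_[f(v),v[3:]*50],[-.0096,0,0,0,0,0]); print('key centre in tool mm',(s.x[:3]*1e3).round(1),'rot',s.x[3:].round(3),s.fun.round(1))
E
```

```text
sl [ 0.5143 -0.0014  0.075 ]
sr [ 0.5298 -0.0019  0.075 ]
el [0.464 0.037 0.075]
er [0.5811 0.0342 0.075 ]
sl2 [ 0.5129 -0.0323  0.075 ]
mk [ 0.5897 -0.0235  0.075 ]
s0 [ 5.855e-01 -5.000e-04  7.500e-02]
s1 [ 0.5839 -0.0628  0.075 ]
slot from ends [ 0.5215 -0.0247  0.075 ]
slot from edge y [ 0.5209 -0.0244  0.075 ]
width 0.015480586938826119 edge dir -1.4051715768358428 yaw unit -1.5436759391659498
init fit slot [ 0.51937028 -0.04567591]
axis line x at slot [0.52619521 0.1898759  0.1194442 ] [ 0.52040334 -0.02504607]
key centre in tool mm [ 7.  -7.   0.4] rot [-0.017  0.005  0.019] [ 0.7  1.2 -0.4  1.1  0.2 -1.7 -0.6 -1.7  0.3  0.4 -0.1  0.6]
key centre in tool mm [ 5.2 -6.3  0.1] rot [-0.004  0.005  0.014] [ 0.6  1.3 -0.3  1.4  0.1 -1.8 -0.4 -1.5  0.   0.2  0.   0.7 -0.2  0.2
  0.7]
```

```bash
python3 - <<'E'
from bp import *
T=np.load('wc13.npy'); e=lambda u,v:np.array((190+(u+.5)/4-.5,95+(v+.5)/4-.5))
P=np.array([.5195,-.0215,.2521]); Pc,Rc,_=cur(); print(Pc)
obs=[(e(228,383),(20,-6,-52)),(e(301,382),(20,6,-52)),(e(218,432),(23,-7,-23)),(e(314,430),(23,7,-23)),(e(204,553),(23,-7,23)),(e(328,550),(23,7,23))]
for v in ([-.0096,0,0],[-.0096,.002,0],[-.0096,-.004,0]):
    for px,l in obs:
        a=np.array([-l[2]/1e3,l[0]/1e3,l[1]/1e3])+v; q=wproj(T,Pc+Rc@a); print(l,((q-[190,95])*4).round(),((px-[190,95])*4).round())
    print()
C=-T[:3,:3].T@T[:3,3]; print('cam in tool',Rc.T@(C-Pc))
E
```

```text
[ 0.51940593 -0.02035052  0.25335911]
(20, -6, -52) [227. 378.] [226. 382.]
(20, 6, -52) [302. 377.] [300. 380.]
(23, -7, -23) [213. 413.] [216. 430.]
(23, 7, -23) [316. 413.] [312. 428.]
(23, -7, 23) [193. 550.] [202. 552.]
(23, 7, 23) [333. 550.] [326. 548.]

(20, -6, -52) [227. 365.] [226. 382.]
(20, 6, -52) [302. 365.] [300. 380.]
(23, -7, -23) [212. 399.] [216. 430.]
(23, 7, -23) [316. 399.] [312. 428.]
(23, -7, 23) [192. 531.] [202. 552.]
(23, 7, 23) [334. 531.] [326. 548.]

(20, -6, -52) [227. 401.] [226. 382.]
(20, 6, -52) [302. 401.] [300. 380.]
(23, -7, -23) [213. 441.] [216. 430.]
(23, 7, -23) [315. 441.] [312. 428.]
(23, -7, 23) [194. 586.] [202. 552.]
(23, 7, 23) [333. 586.] [326. 548.]

cam in tool [-0.14112672  0.07085846  0.00052376]
```

```bash
python3 - <<'E'
from h import *
P,Rc=st(); Rt=downR(p[3]-np.pi)
rows(np.array([.5212,-.0243,.145]),Rt,4)
E
```

```text
t 14.4 P [ 0.5194 -0.0204  0.2534] j [-0.267  0.312  1.337  0.     1.493 -0.236] F [-0.2  0.4 -3.6] M [-0.01  0.06  0.02] w 0.0129
[27.1, -1.0, 0.5, -0.001, -0.0, -0.0, 0.0]
[27.1, -1.0, 0.5, -0.001, -0.0, -0.0, 0.0]
[27.1, -1.0, 0.5, -0.001, -0.0, -0.0, 0.0]
[27.1, -1.0, 0.5, -0.001, -0.0, -0.0, 0.0]
```

Emit:
{"name": "apply_moves", "arguments": {
  "series": [
    [27,-1,0.5,0,0,0,1],
    [27,-1,0.5,0,0,0,1],
    [27,-1,0.5,0,0,0,1],
    [22,-1,0.5,0,0,0,1],
    [0,0,0,0,0,0,1]
  ]
}}

```text
clock: 15.02
position: [0.5216, -0.0201, 0.1503]
eef_rot: [0.018, 1.567, -0.018]
wrist_force: [-0.1, -0.2, -2.4]
width: 0.0128
```

```bash
python3 lookd.py 14;  python3 - <<'E'
from h import *
P,Rc=st(); Rt=downR(p[3]-np.pi)
rows(np.array([.5212,-.0243,.142]),Rt,1)
import cv2
a=cv2.imread('pics/w14.png')
cv2.imwrite('pics/w14c.png',cv2.resize(a[95:285,170:360],None,fx=4,fy=4,interpolation=cv2.INTER_CUBIC))
E
```

```text
t 15.03 P [ 0.5216 -0.0201  0.1503] j [-2.660e-01  4.060e-01  1.510e+00  1.000e-03  1.221e+00 -2.430e-01] F [-0.1 -0.2 -2.4] M [ 0.04 -0.01 -0.01] w 0.0128
rot err to key [-1.097  0.004  0.002]
t 15.07 P [ 0.5222 -0.0202  0.1514] j [-2.660e-01  4.050e-01  1.508e+00  1.000e-03  1.222e+00 -2.430e-01] F [ 0.5 -0.4 -3. ] M [-0.02  0.05 -0.  ] w 0.0131
[9.4, -4.1, -0.9, 0.004, 0.006, 0.001, 0.0]
```

View pics/w14c.png

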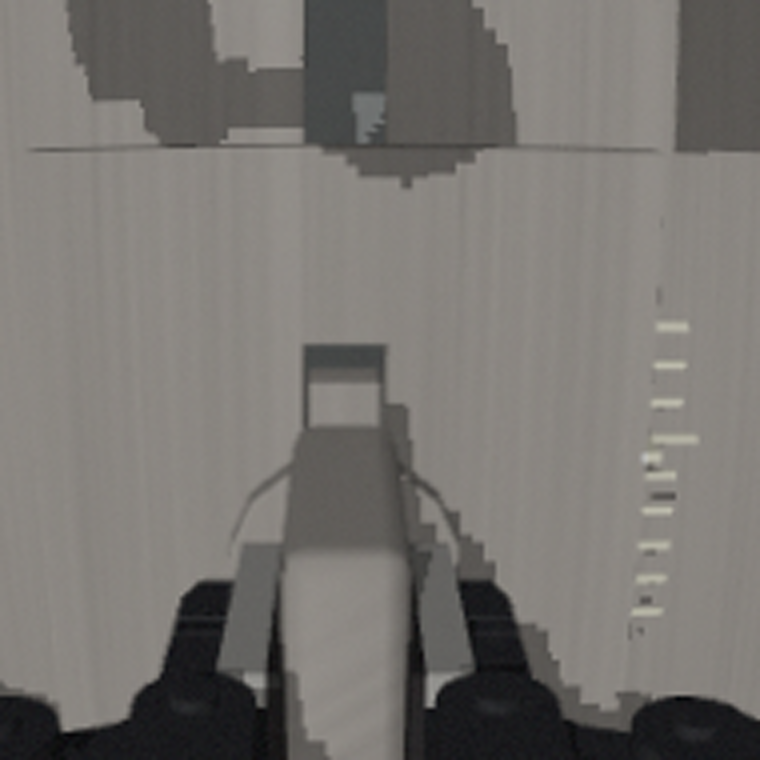

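```bash
python3 - <<'E'
from bp import *
import cv2
a=cv2.imread('pics/w14.png'); b=cv2.imread('pics/w13.png')
cv2.imwrite('pics/sc.png',np.hstack([cv2.resize(x,None,fx=10,fy=10,interpolation=cv2.INTER_NEAREST) for x in (a[190:240,320:355],b[150:200,300:335])]))
T13,T14=np.load('wc13.npy'),np.load('wc14.npy')
e13=lambda u,v:np.array((190+(u+.5)/4-.5,95+(v+.5)/4-.5)); e14=lambda u,v:np.array((170+(u+.5)/4-.5,95+(v+.5)/4-.5))
for nm,u,w in [('line',(530,321),(697,440)),('ptr',(498,330),(652,457)),('s first',(518,240),(688,327)),('s last',(510,455),(662,612))]:
    s=least_squares(lambda X:np.r_[wproj(T13,X)-e13(*u),wproj(T14,X)-e14(*w)],[.58,-.02,.07]); print(nm,s.x.round(4),s.fun.round(1),(Rs.T@(s.x-[.5212,-.0246,.075])*1000).round(1))
E
```

```text
line [ 0.5944 -0.0257  0.0661] [-0.1  0.1  0.1 -0.1] [-73.2  -0.9  -8.9]
ptr [ 0.5837 -0.0272  0.0711] [-0.4  0.3  0.3 -0.2] [-62.5   0.9  -3.9]
s first [ 0.5908 -0.0017  0.0665] [ 0.2 -0.2 -0.1  0.1] [-69.  -24.7  -8.5]
s last [ 0.5907 -0.0675  0.0619] [ 0.2 -0.1 -0.2  0.1] [-70.6  41.  -13.1]
```

View pics/sc.png

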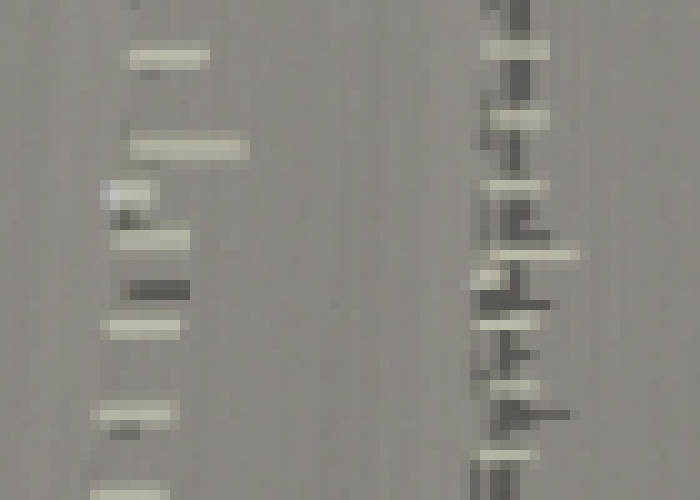

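Emit:
{"name": "apply_moves", "arguments": {
  "series": [
    [6,-4,-0.9,0.004,0.006,0.001,1],
    [0,0,0,0,0,0,1]
  ]
}}

```text
clock: 15.32
position: [0.5219, -0.0242, 0.147]
eef_rot: [0.02, 1.567, -0.021]
wrist_force: [-0.5, -0.4, -3.1]
width: 0.0131
```

```bash
python3 lookd.py 15;  python3 - <<'E'
from h import *
P,Rc=st(); Rt=downR(p[3]-np.pi)
rows(np.array([.5212,-.0243,.122]),Rt,2)
import cv2
a=cv2.imread('pics/w15.png')
cv2.imwrite('pics/w15c.png',cv2.resize(a[165:265,210:310],None,fx=7,fy=7,interpolation=cv2.INTER_CUBIC))
E
```

```text
t 15.32 P [ 0.5219 -0.0242  0.147 ] j [-0.273  0.411  1.513  0.     1.214 -0.247] F [-0.5 -0.4 -3.1] M [ 0.03  0.01 -0.01] w 0.0131
rot err to key [-1.1    0.003  0.002]
t 15.38 P [ 0.5222 -0.0241  0.1474] j [-2.730e-01  4.110e-01  1.512e+00  1.000e-03  1.214e+00 -2.470e-01] F [ 1.2 -0.  -3.9] M [-0.01 -0.03  0.02] w 0.0133
[12.7, -0.1, -0.5, 0.0, 0.002, 0.0, 0.0]
[12.7, -0.1, -0.5, 0.0, 0.002, 0.0, 0.0]
```

View pics/w15c.png

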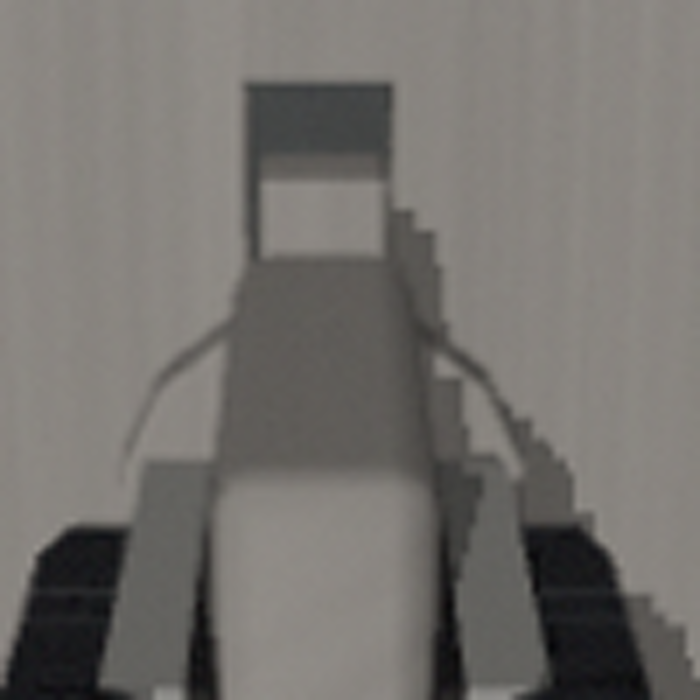

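Emit:
{"name": "apply_moves", "arguments": {
  "series": [
    [10,0,-0.6,0,0.002,0,1],
    [10,0,0,0,0,0,1],
    [0,0,0,0,0,0,1]
  ]
}}

```text
clock: 15.75
position: [0.5216, -0.0241, 0.1262]
eef_rot: [0.02, 1.568, -0.021]
wrist_force: [-0.0, 0.1, -3.6]
width: 0.0133
```

```bash
python3 lookd.py 16;  python3 - <<'E'
from h import *
P,Rc=st(); Rt=downR(p[3]-np.pi)
rows(np.array([.5212,-.0243,.0945]),Rt,3)
import cv2
a=cv2.imread('pics/w16.png')
cv2.imwrite('pics/w16c.png',cv2.resize(a[165:265,210:310],None,fx=7,fy=7,interpolation=cv2.INTER_CUBIC))
E
```

```text
t 15.75 P [ 0.5216 -0.0241  0.1262] j [-0.273  0.436  1.542  0.     1.162 -0.247] F [-0.   0.1 -3.6] M [-0.01 -0.05  0.05] w 0.0133
rot err to key [-1.1    0.002  0.002]
t 15.8 P [ 0.5218 -0.0242  0.1267] j [-0.273  0.435  1.541  0.     1.162 -0.247] F [ 0.5  0.4 -3.1] M [0.01 0.04 0.02] w 0.0134
[10.7, -0.0, -0.2, 0.0, 0.001, 0.0, 0.0]
[10.7, -0.0, -0.2, 0.0, 0.001, 0.0, 0.0]
[10.7, -0.0, -0.2, 0.0, 0.001, 0.0, 0.0]
```

View pics/w16c.png

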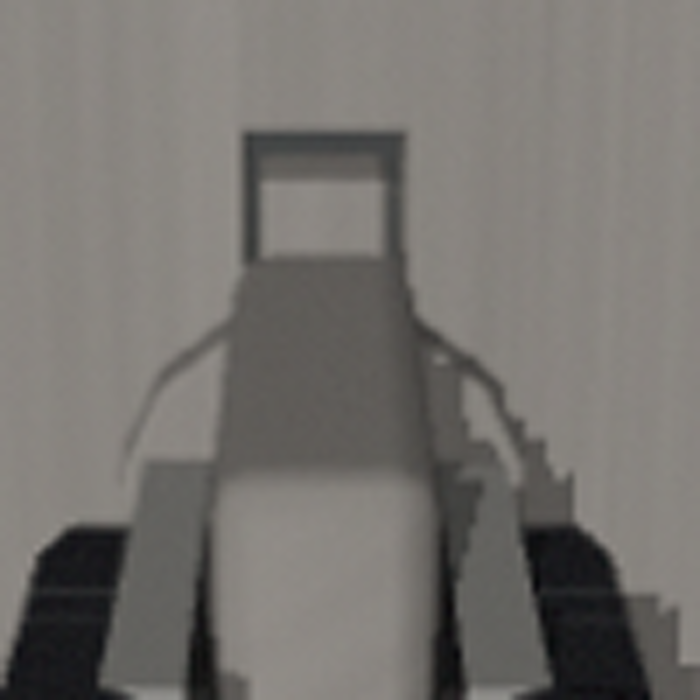

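Emit:
{"name": "apply_moves", "arguments": {
  "series": [
    [10,-0.4,-0.2,0,0,0,1],
    [10,-0.2,0,0,0,0,1],
    [0,0,0,0,0,0,1]
  ]
}}

```text
clock: 16.18
position: [0.5217, -0.0249, 0.1052]
eef_rot: [0.02, 1.567, -0.021]
wrist_force: [0.2, 0.3, -3.1]
width: 0.0134
```

```bash
python3 - <<'E'
from h import *
P,Rc=st(); Rt=downR(p[3]-np.pi)
rows(np.array([.5212,-.0246,.0945]),Rt,1)
E
```

```text
t 16.18 P [ 0.5217 -0.0249  0.1052] j [-0.275  0.462  1.569  0.     1.107 -0.248] F [ 0.2  0.3 -3.1] M [-0.03 -0.01  0.  ] w 0.0134
[10.7, 0.3, -0.5, 0.001, 0.003, 0.001, 0.0]
```

Emit:
{"name": "apply_moves", "arguments": {
  "series": [
    [7,0.2,-0.4,0,0.002,0,1],
    [4,0,0,0,0,0,1],
    [0,0,0,0,0,0,1]
  ]
}}

```text
clock: 16.55
position: [0.5216, -0.0247, 0.0944]
eef_rot: [0.02, 1.568, -0.021]
wrist_force: [-1.0, 0.1, 0.1]
width: 0.0132
```

```bash
python3 lookd.py 17;  python3 - <<'E'
import cv2
a=cv2.imread('pics/w17.png')
cv2.imwrite('pics/w17c.png',cv2.resize(a[165:285,190:330],None,fx=5,fy=5,interpolation=cv2.INTER_CUBIC))
E
```

```text
t 16.55 P [ 0.5216 -0.0247  0.0944] j [-2.740e-01  4.770e-01  1.582e+00 -1.000e-03  1.080e+00 -2.480e-01] F [-1.   0.1  0.1] M [ 0.05  0.17 -0.01] w 0.0132
rot err to key [-1.1    0.002  0.002]
```

View pics/w17c.png

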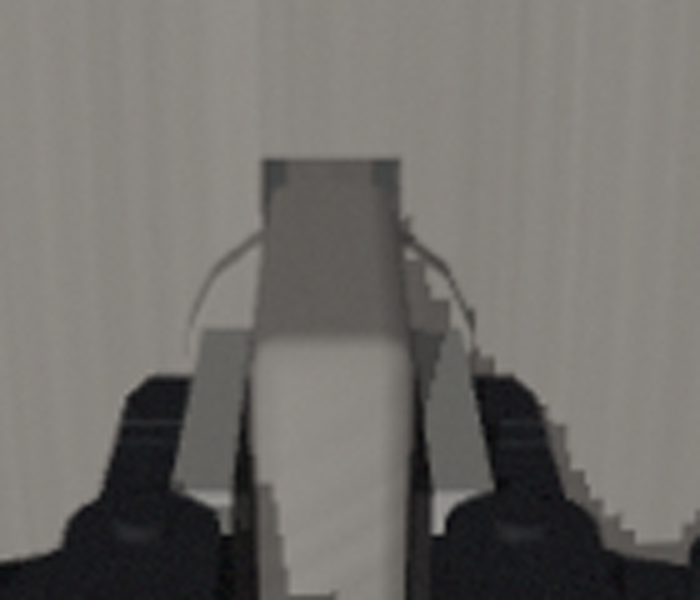

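The collar is down: TCP z is 0.0944 as predicted, and the slide carries the key's weight (Fz went from −3.1 to 0). Next is the quarter turn.

Emit:
{"name": "apply_moves", "arguments": {
  "series": [
    [0,0,0,0.17,0,0,1],
    [0,0,0,0.17,0,0,1],
    [0,0,0,0.17,0,0,1],
    [0,0,0,0.17,0,0,1]
  ]
}}

```text
clock: 17.1
position: [0.5224, -0.0252, 0.0944]
eef_rot: [0.568, 1.49, -0.569]
wrist_force: [-0.9, -0.4, -2.9]
width: 0.0136
```

```bash
python3 - <<'E'
from h import *
P,Rc=st(); Rt=downR(p[3]-1.5*np.pi); print(R.from_matrix(Rc.T@Rt).as_rotvec().round(3)); rows(np.array([.5216,-.0247,.0944]),Rt,5)
E
```

```text
t 17.1 P [ 0.5224 -0.0252  0.0944] j [-2.740e-01  4.770e-01  1.581e+00 -1.000e-03  1.078e+00  4.530e-01] F [-0.9 -0.4 -2.9] M [-0.1  -0.02 -0.05] w 0.0136
[ 0.871  0.004 -0.003]
[0.0, -0.0, -0.2, 0.174, 0.001, -0.001, 0.0]
[0.0, -0.1, -0.2, 0.174, 0.001, -0.001, 0.0]
[0.0, -0.1, -0.2, 0.174, 0.001, -0.001, 0.0]
[0.0, -0.1, -0.1, 0.174, 0.001, -0.001, 0.0]
[0.0, -0.1, -0.1, 0.174, 0.001, -0.001, 0.0]
```

Emit:
{"name": "apply_moves", "arguments": {
  "series": [
    [0.6,0,-0.2,0.174,0,0,1],
    [0.3,-0.1,-0.2,0.174,0,0,1],
    [0.3,-0.1,-0.2,0.174,0,0,1],
    [0.3,-0.1,-0.1,0.174,0,0,1],
    [0.3,-0.1,-0.1,0.165,0,0,1],
    [0,0,0,0,0,0,1]
  ]
}}

```text
clock: 17.85
position: [0.5236, -0.027, 0.0946]
eef_rot: [1.242, 1.174, -1.238]
wrist_force: [-0.4, -0.4, -2.8]
width: 0.013
```

```bash
python3 lookd.py 18; python3 - <<'E'
from h import *
P,Rc=st(); Rt=downR(p[3]-1.5*np.pi); print(R.from_matrix(Rc.T@Rt).as_rotvec().round(3)); rows(np.array([.5216,-.0247,.0944]),Rt,1)
E
```

```text
t 17.85 P [ 0.5236 -0.027   0.0946] j [-0.275  0.476  1.582 -0.005  1.071  1.343] F [-0.4 -0.4 -2.8] M [0.1  0.01 0.03] w 0.013
rot err to key [-2.69   0.017  0.006]
t 17.9 P [ 0.5235 -0.0269  0.0945] j [-0.275  0.477  1.582 -0.005  1.071  1.341] F [-0.7  0.2 -0.4] M [-0.02  0.08  0.01] w 0.0131
[-0.016  0.007 -0.011]
[0.1, -2.0, -2.1, -0.016, 0.007, -0.011, 0.0]
```

View pics/w18.png

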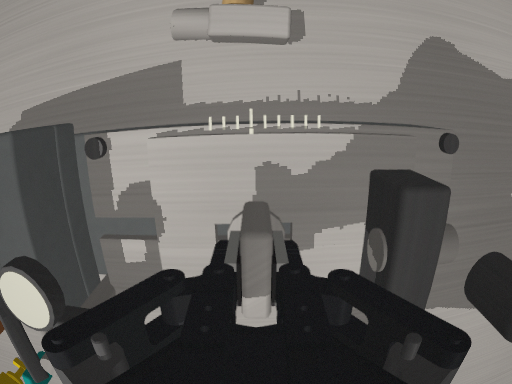

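The long scale line (251,118) and the slide's pointer (251,131) line up. I'll re-centre the key by about 2 mm before letting go.

Emit:
{"name": "apply_moves", "arguments": {
  "series": [
    [0.3,-1.2,-1.2,-0.008,0.007,-0.01,1],
    [0.2,-0.8,-0.8,-0.008,0,0,1],
    [0,0,0,0,0,0,1]
  ]
}}

```text
clock: 18.27
position: [0.5224, -0.0251, 0.0944]
eef_rot: [1.225, 1.197, -1.223]
wrist_force: [-0.5, 0.8, -1.0]
width: 0.013
```

```bash
python3 lookd.py 19; python3 - <<'E'
from h import *
P,Rc=st(); Rt=downR(p[3]-1.5*np.pi); print(R.from_matrix(Rc.T@Rt).as_rotvec().round(3)); rows(np.array([.5216,-.0247,.0944]),Rt,1)
import cv2
a=cv2.imread('pics/w19.png')
cv2.imwrite('pics/w19c.png',cv2.resize(a[100:280,180:340],None,fx=4,fy=4,interpolation=cv2.INTER_CUBIC))
E
```

```text
t 18.27 P [ 0.5224 -0.0251  0.0944] j [-0.275  0.478  1.579  0.     1.082  1.317] F [-0.5  0.8 -1. ] M [0.01 0.02 0.  ] w 0.013
rot err to key [-2.665  0.003 -0.   ]
t 18.32 P [ 0.5224 -0.0251  0.0944] j [-0.275  0.478  1.579  0.     1.082  1.317] F [-0.2 -0.9 -0. ] M [-0.13 -0.04 -0.03] w 0.0132
[ 0.006  0.    -0.002]
[0.0, -0.8, -0.4, 0.006, 0.0, -0.002, 0.0]
```

View pics/w19c.png

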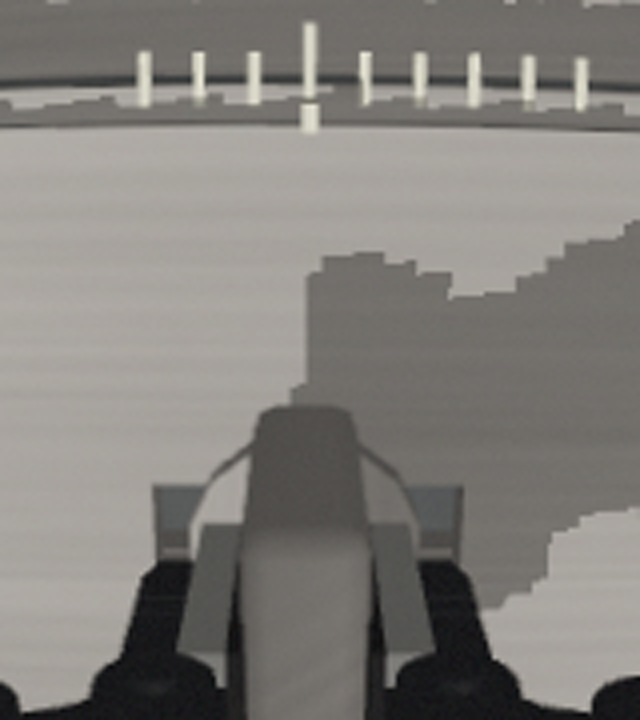

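Pointer (310,118) sits directly below the longest scale line (310,60). The collar is on the plate and the grip lies crosswise. Letting go and rising straight up.

Emit:
{"name": "apply_moves", "arguments": {
  "series": [
    [0,0,0,0,0,0,0.8],
    [0,0,0,0,0,0,0.55],
    [0,0,0,0,0,0,0.5],
    [-10,0,0,0,0,0,0.5],
    [-25,0,0,0,0,0,0.5],
    [-35,0,0,0,0,0,0.5],
    [-35,0,0,0,0,0,0.5],
    [0,0,0,0,0,0,0.5]
  ]
}}

```text
clock: 19.32
position: [0.522, -0.0248, 0.2054]
eef_rot: [1.226, 1.197, -1.222]
wrist_force: [0.5, 0.8, -0.5]
width: 0.0426
```

```bash
python3 lookd.py 20; python3 - <<'E'
from h import *
import cv2
a=cv2.imread('pics/w20.png')
cv2.imwrite('pics/w20c.png',cv2.resize(a[80:280,160:360],None,fx=3.5,fy=3.5,interpolation=cv2.INTER_CUBIC))
for n in ('scene','side'): cv2.imwrite(f'pics/{n}20.png',env.snapshot(n)[:,:,::-1])
E
```

```text
t 19.32 P [ 0.522  -0.0248  0.2054] j [-2.750e-01  3.520e-01  1.421e+00  1.000e-03  1.365e+00  1.316e+00] F [ 0.5  0.8 -0.5] M [-0.08  0.06 -0.04] w 0.0426
rot err to key [-2.665e+00  4.000e-03 -1.000e-03]
```

View pics/w20.png

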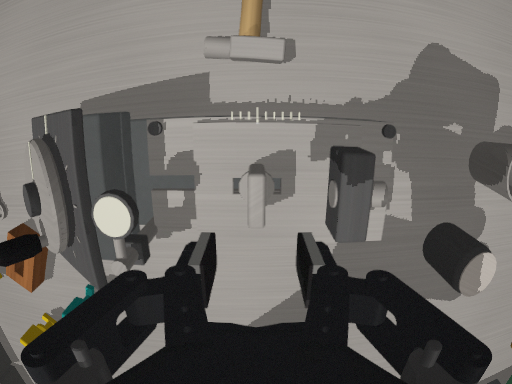

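View pics/w20c.png

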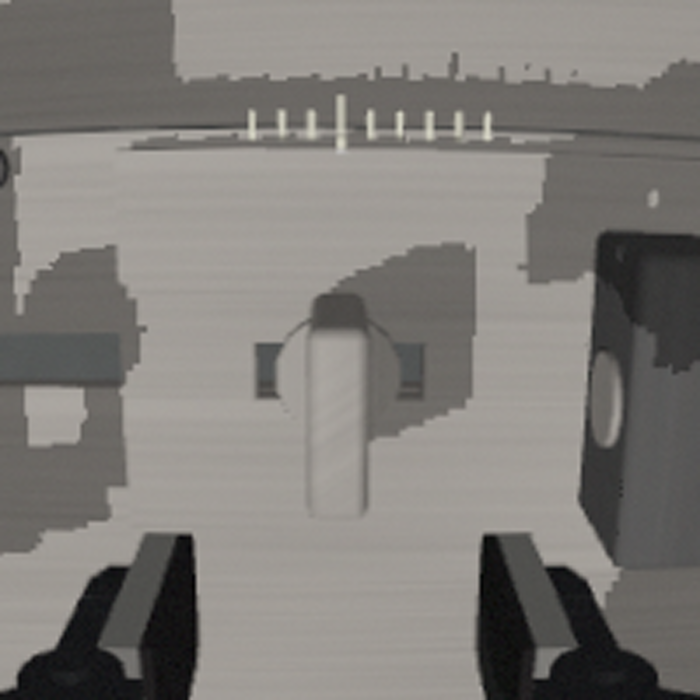

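View pics/side20.png

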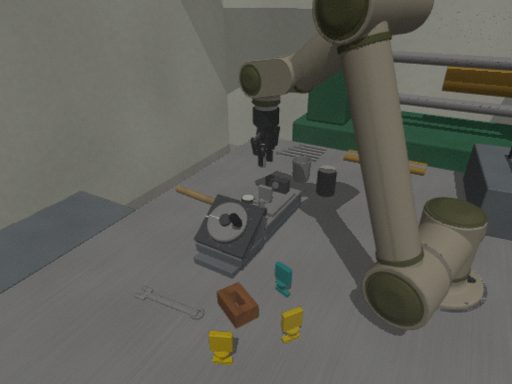

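```bash
python3 - <<'E'
import cv2,numpy as np
a=cv2.imread('pics/scene20.png');b=cv2.imread('pics/side20.png')
cv2.imwrite('pics/f20.png',np.hstack([cv2.resize(a[150:260,205:305],None,fx=4,fy=4,interpolation=cv2.INTER_CUBIC),cv2.resize(b[165:275,190:290],None,fx=4,fy=4,interpolation=cv2.INTER_CUBIC)]))
E
```

```text
(no output)
```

View pics/f20.png

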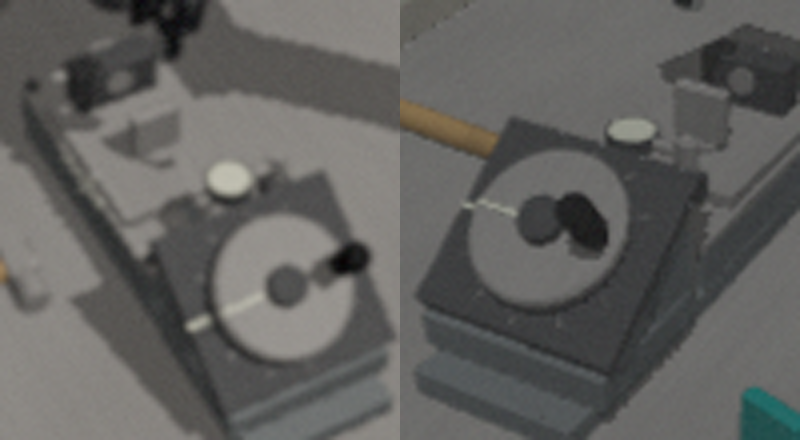

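Both views show the line on the mark (scene crop about (190,325)–(260,290)), and the key standing crosswise on the slide. The gripper is clear, so I'm handing in.

```bash
python3 -c "
from station import env
env.close_job(); print(env.observe()['clock'])"
```

```text
the job is handed in; nothing more can be done
the job is handed in; nothing more can be done
```

The job is done and handed in at about 19.5 s. The slide is on its mark and locked with the steel key.

- **Wheel:** I turned it anticlockwise to about −46° (an eighth past the mark), then clockwise in shrinking steps onto the mark. The wrist camera showed the line within about 0.5° of the mark after I let go. The final scene and side pictures still show it there.
- **Key:** I lifted it from the wooden holder and lowered it lengthwise through the slot. Its weight came off the gripper at the predicted height, so the collar is down. I then gave it a quarter turn, re-centred it and let go.
- **Last checks:** After release the pointer sits directly under the longest scale line, and the key stands upright and crosswise with its collar over the slot. The cup, tin, wrench and hammer are where they were, judged by eye in the pictures.
- **Drift and disagreements:**
  - During the quarter turn the tool drifted about 2 mm, which I corrected before release. The pointer stayed on its line.
  - One rough fit of the key's pose in the gripper disagreed with the others because of the grip's rounded edges, so I set it aside.
  - A rough triangulation put the pointer 1–2 mm off the line, but the later view from the scale side showed them aligned.

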